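# Draw the spacer out of the pump housing with the sprung tongs

## Task

Squeeze the sprung tongs that stand in the deep pocket of the pump housing so that they grip the little steel spacer at its bottom, and draw the spacer out with them. Lower tongs and spacer together into the taller of the two steel pots until the tongs' plate rests on its rim, then let go, so that the spacer lies on the pot's floor and the tongs are left standing in the pot.

Things in the scene. Friction and masses are not known exactly. Their poses are not given: they have to be found in the camera images.
- tongs_grip (a point): Bare metal sprung tongs, 0.19 kg, upright in the pocket. Point: middle between two flat black grips on the blades (each 22 mm wide, 52 tall, 48 mm over both outer faces), 42 mm above the underside of the 8 mm guide plate. Bow ends 38 mm above the point. z up; y: the line the grips are squeezed along. They close in parallel: 5 N moves them, 20 N holds firmly; they spring open when released.
- tongs_blades (a point): Middle between the lower ends of the tongs' two steel blades, 80 mm below the underside of the guide plate and 122 mm below the grip point; axes as there. The blades are 18 mm wide, open 40 mm apart (50 over all); shut on the spacer 26 mm apart, the grips then 34 mm over all. The slotted aluminium guide plate, 50 mm along x by 120 along y, rests on the rim of the pocket.
- spacer_mid (a point): Steel ring, 26 mm outside, 16 mm hole, 20 mm tall, 0.04 kg, flat on the pocket's floor between the blades. Point: its centre, half-way up; z its axis. The pocket is the round upright bore, 60 mm wide and 85 mm deep, of a dark cast-iron pump housing, fixed, 95 mm tall, with round flanges (124 mm across at the top, 132 at the foot).
- tall_pot_mouth (a point): The taller of two round steel pots, fixed, 96 mm tall, 86 mm outside diameter, empty (the other pot is as wide but 50 mm tall). The point is the centre of its mouth, level with the rim: 76 mm inside diameter, 90 mm deep. z is up.
There are look-alikes about, which are no part of the job. What is shaped like the part that bears tall_pot_mouth but blue is not meant.

How it is judged:
By the outcome, as a careful person would: the job done as asked, in the order asked, and still so for the second after the job is handed in, with the robot touching nothing.
It also fails if it takes over 48 s, if anything falls off the work surface, if the arm or the gripper's body presses on something with over 40 N, if the wrist force passes 120 N, or if a joint passes its speed limit or range.

## Robot

A 7-joint arm with a two-finger parallel gripper is mounted at the origin on the work surface. World frame = base frame: x ahead of the robot, y to its left, z up, the work surface at z = 0. Lengths are in m, angles in degrees, forces in N, time in s.
With the tool pointing down it reaches from about 0.425 to 0.875 m from the base axis. Payload 4.7 kg.
Tool frame: the origin (TCP) lies midway between the tips of the shut fingers; the grasp point (between the pads) lies 19 mm behind it; z points along the fingers, y is the line along which they close (so a half turn about z gives the same grasp; the last joint's range is limited). The gripper opens to 87 mm and grips with 3 to 60 N. Pads are 19 mm wide; open, the fingers measure 117 mm over their backs; the gripper's body (75 mm by 190 mm) begins 51 mm behind the grasp point.
Start: joints at [64.234, 18.392, -4.016, 83.108, 1.295, 78.541, -3.26], TCP at [0.291, -0.581, 0.223] pointing down, gripper open.
Joint ranges: [-163.93, 163.93], [-17.29, 119.83], [-79.2, 71.16], [3.27, 140.29], [-89.18, 269.18], [5.43, 117.66], [-154.24, 154.24]. Speed limits (degrees/s): [147.25, 147.25, 180, 180, 180, 180, 180].

## Interface

Orientations are given as a 3x3 rotation matrix whose columns are the frame's x, y, z axes.
In Python, from station import readout, optics, robot gives the robot as it stands.
- The arm moves only by the tool drive_tool, never from a script. Its argument "steps" is a list of rows, each a list of 3 entries, a list of its own where there are three numbers: the closure, from 0 (fully open) to 1 (shut), then the shift along the tool's x, y, z in units of 30 mm (1.0 is 30 mm), then the turn, a rotation vector about the tool's x, y, z in units of 5 degrees (1.0 is 5 degrees). In form: [[hand, [tx, ty, tz], [rx, ry, rz]], ...]. A call has 1 to 20 rows; each row shifts and turns the commanded pose from where the row before left it, along the tool's axes as they then stand; what a row does not reach is not made up. A row lasts 1/12 s, in which the tool goes at most 41.7 mm and 7.16 degrees, less where a joint would pass 70% of its speed; a pose out of reach is approached as far as the arm can. A call with a number of a shift or a turn outside -1 to 1 is refused whole. A call with a gripper value outside its range is refused whole. The fingers move at their own pace and stop on an object; the grip force is fixed at half the most. Time passes only in rows, so rows that do not move let the fingers close. It gives the time, the measured TCP pose, the force, the opening and the grip force at its end, in the units of the state.
- readout.state(): the state, without advancing time (a new reading comes with each control period).
- optics.read_camera(name): name is "scene" or "top" or "wrist"; returns a dict with "img" (384x512x3 uint8, blue, green, red), "mtx" (3x3 intrinsics, pixels), "R" (3x3) and "t" (3): a world point X has camera coordinates R X + t; the wrist camera has in their place "tool_from_camera" (4x4, takes a point from camera to tool coordinates, whose origin is the TCP and whose axes are the flange's). Camera axes: x right, y down, z forward; pixel columns grow to the right and rows downward; lengths in m; the calibration is good to about 2 mm. A picture is of the moment at which its call begins: read the wrist's pose just before it. There is no depth.
- robot.sign_off(): hands the job in; it is judged then, once.
The state is a dict: "time": time; "qpos": joint angles; "joint_vel": joint speeds; "joint_efforts": joint torques, N m; "position": TCP position; "tool_rot": TCP orientation; "contact_force": force on the tool from outside, world axes, zero at the start; "moment": the same for the moment, N m; "grip_width": finger opening in m; "gripper_force": force on a finger pad.
Only numpy, scipy, OpenCV 4.12 (cv2) and the standard library are available. Lean on these libraries where they do the work, as an engineer would, in place of code of your own. Each camera call takes 0.05 s, during which the arm holds its last target. There are 200 camera calls.

## Working session

There is one attempt and no reset: what is moved stays moved. The work goes in short steps, Python scripts to look and compute and a tool call to move; the robot and the scene stay as the last step left them, time stands still between calls to the robot, and variables do not carry over. Pictures are saved under pics/ and viewed, at most 10 in all, crops included, and the job is handed in when it is done.

Besides the shell and the picture viewer there is one more tool, called in YAML: its name, and indented under it one key for each argument. drive_tool: Moves the arm, as the interface text tells. Shifts and turns lie within -1 to 1; 1 stands for 30 mm of shift or 5 degrees of turn. Its arguments: {"type":"object","properties":{"steps":{"type":"array","items":{"type":"array"}}},"required":["steps"]}

```bash
mkdir -p pics; python3 - <<'E'
from station import readout, optics
import cv2,numpy as np
a=optics.read_camera("scene");b=optics.read_camera("top")
for n,c in(("scene",a),("top",b)):
    cv2.imwrite(f"pics/{n}0.png",c["img"]); print(n,c["mtx"].tolist(),np.round(c["R"],4).tolist(),c["t"])
s=readout.state();print(s["time"],s["position"],np.round(s["tool_rot"],3),s["contact_force"],s["grip_width"])
E
```

```text
scene [[418.51985033582145, 0.0, 254.48851231584672], [0.0, 418.51985033582145, 188.33349605496306], [0.0, 0.0, 1.0]] [[-0.6108, 0.7917, -0.0106], [0.5327, 0.401, -0.7452], [-0.5857, -0.4609, -0.6667]] [ 0.34573504 -0.21553656  1.19181313]
top [[357.8285824008313, 0.0, 254.2451823808828], [0.0, 357.8285824008313, 195.46580834984675], [0.0, 0.0, 1.0]] [[-0.0257, -0.9997, -0.0059], [-0.9856, 0.0263, -0.1669], [0.167, 0.0015, -0.986]] [0.01994538 0.57028791 0.74927399]
0.1 [ 0.29052754 -0.58090744  0.22157126] [[ 0.894  0.447 -0.001]
 [ 0.447 -0.894  0.002]
 [-0.    -0.002 -1.   ]] [-0.31535924 -0.15515648  1.63745766] 0.08714897448523552
```

View pics/scene0.png

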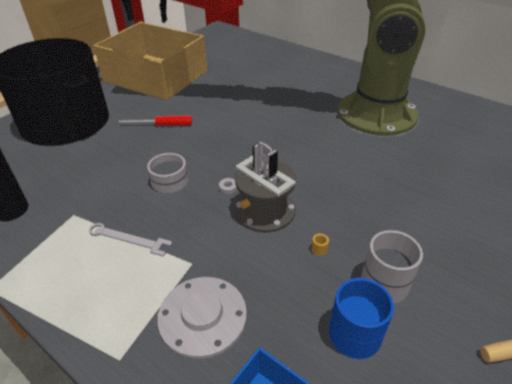

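View pics/top0.png

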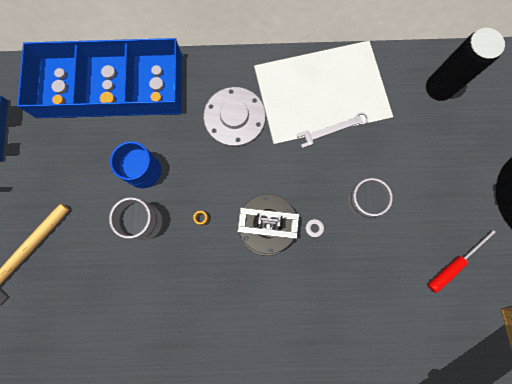

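The scene shows the tongs in the pump housing at scene (265,170), top (268,222). The pots are:
- **Tall steel pot:** scene (392,263), top (133,217).
- **Short steel pot (not wanted):** scene (168,172), top (372,197).
- **Blue look-alike (not wanted):** scene (361,318), top (132,163).

The grey loose ring at top (315,228) and the orange ring at top (200,217) are also look-alikes. The spacer I want is inside the pocket.

I'll measure the plate and the pot rim next.

```bash
cat >h.py <<'E'
import numpy as np,cv2
from station import readout,optics
def cast(c,uv,z):
    uv=np.atleast_2d(uv).astype(float)
    d=np.c_[uv,np.ones(len(uv))]@np.linalg.inv(c["mtx"]).T@c["R"]
    o=-c["R"].T@c["t"]
    return (o+d*((z-o[2])/d[:,2:]))[:,:2]
def proj(c,X):
    p=c["mtx"]@(c["R"]@np.array(X,float)+c["t"]);return p[:2]/p[2]
E
python3 - <<'E'
from h import *
b=optics.read_camera("top");a=optics.read_camera("scene")
for n,c,pb,tb in(("top",b,(100,190,170,245),(230,188,306,245)),("scene",a,(355,225,430,305),(230,150,300,200))):
    g=cv2.cvtColor(c["img"],cv2.COLOR_BGR2GRAY)
    for nm,(x0,y0,x1,y1),thr,z in(("pot",pb,120,.096),("plate",tb,170,.103)):
        m=(g[y0:y1,x0:x1]>thr).astype(np.uint8)
        cs,_=cv2.findContours(m,cv2.RETR_EXTERNAL,cv2.CHAIN_APPROX_NONE)
        k=max(cs,key=cv2.contourArea)[:,0]+[x0,y0]
        W=cast(c,k,z).astype(np.float32)
        print(n,nm,len(k),[np.round(v,4) for v in (cv2.minAreaRect(W) if nm=="plate" else cv2.fitEllipse(W))])
i=cv2.resize(b["img"][180:262,85:335],None,fx=3.2,fy=3.2,interpolation=2)
j=cv2.resize(a["img"][130:310,220:440],None,fx=1.8,fy=1.8,interpolation=2)
w=max(i.shape[1],j.shape[1]);f=lambda q:cv2.copyMakeBorder(q,0,0,0,w-q.shape[1],0)
cv2.imwrite("pics/c1.png",np.vstack([f(i),f(j)]))
E
```

```text
top pot 116 [array([0.5235, 0.2655]), array([0.0843, 0.0849]), np.float64(139.4429)]
top plate 162 [array([ 0.5044, -0.0216]), array([0.1208, 0.0495]), np.float64(82.1901)]
scene pot 132 [array([0.5265, 0.2677]), array([0.0837, 0.0856]), np.float64(128.0494)]
scene plate 158 [array([ 0.5064, -0.0192]), array([0.1176, 0.0465]), np.float64(82.1766)]
```

View pics/c1.png

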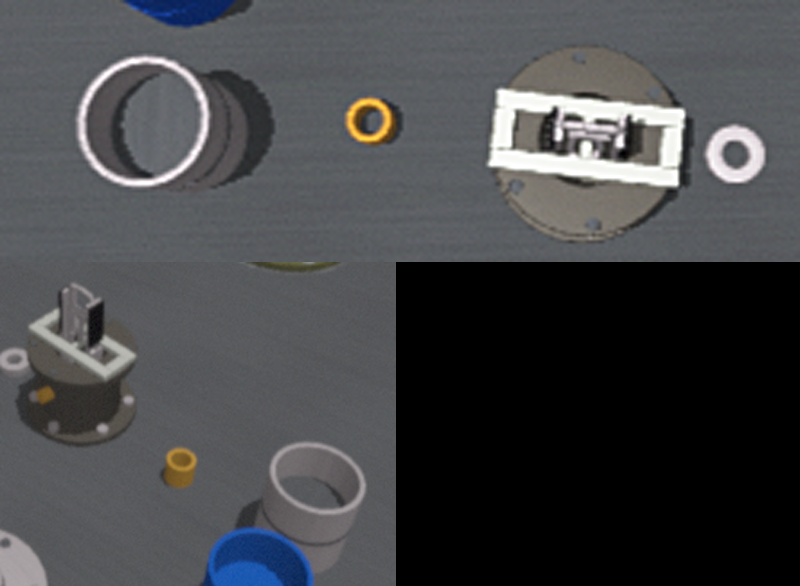

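The crop confirms both choices. The taller steel pot's rim is at crop (145,120), centred near (0.525,0.267). The tongs' plate is centred near (0.5054,-0.0204), with its long axis at 82.2°. The blue pot and the loose rings are excluded. I'll move above the tongs now.

drive_tool:
  steps:
    - [0,[0.738,-0.675,0],[0,0,0]]
    - [0,[0.738,-0.675,0],[0,0,0]]
    - [0,[0.738,-0.675,0],[0,0,0]]
    - [0,[0.738,-0.675,0],[0,0,0]]
    - [0,[0.738,-0.675,0],[0,0,0]]
    - [0,[0.738,-0.675,0],[0,0,0]]
    - [0,[0.738,-0.675,0],[0,0,0]]
    - [0,[0.738,-0.675,0],[0,0,0]]
    - [0,[0.738,-0.675,0],[0,0,0]]
    - [0,[0.738,-0.675,0],[0,0,0]]
    - [0,[0.738,-0.675,0],[0,0,0]]
    - [0,[0.738,-0.675,0],[0,0,0]]
    - [0,[0.738,-0.675,0],[0,0,0]]
    - [0,[0.738,-0.675,0],[0,0,0]]
    - [0,[0.738,-0.675,0],[0,0,0]]
    - [0,[0.738,-0.675,0],[0,0,0]]
    - [0,[0.738,-0.675,0],[0,0,0]]
    - [0,[0.738,-0.675,0],[0,0,0]]
    - [0,[0.738,-0.675,0],[0,0,0]]
    - [0,[0.738,-0.675,0],[0,0,0]]

```text
time: 1.87
position: [0.5058, -0.0197, 0.2226]
tool_rot: [[0.894, 0.447, 0.0], [0.447, -0.894, -0.0], [-0.0, 0.001, -1.0]]
contact_force: [-0.0, -0.9, -0.4]
grip_width: 0.0869
gripper_force: 0.0
```

drive_tool:
  steps:
    - [0,[0,0,0],[0,0,0.98]]
    - [0,[0,0,0],[0,0,0.98]]
    - [0,[0,0,0],[0,0,0.98]]
    - [0,[0,0,0],[0,0,0.98]]
    - [0,[0,0,0],[0,0,0.98]]
    - [0,[0,0,0],[0,0,0.98]]
    - [0,[0,0,0],[0,0,0.98]]
    - [0,[0,0,0],[0,0,0]]
    - [0,[0,0,0],[0,0,0]]
    - [0,[0,0,0],[0,0,0]]

```text
time: 2.7
position: [0.5055, -0.0211, 0.2225]
tool_rot: [[0.991, -0.132, -0.0], [-0.132, -0.991, -0.0], [-0.0, 0.0, -1.0]]
contact_force: [0.1, -0.2, 0.6]
grip_width: 0.0869
gripper_force: 0.0
```

```bash
cat >>h.py <<'E'
def go(xyz,yaw):
    "offset to target TCP xyz and tool-y heading, in move units"
    s=readout.state();R=np.array(s["tool_rot"]);p=np.array(s["position"])
    y=np.deg2rad(yaw);ty=np.array([np.cos(y),np.sin(y),0]);T=np.c_[np.cross(ty,[0,0,-1]),ty,[0,0,-1]]
    rv=cv2.Rodrigues(R.T@T)[0].ravel()
    print("t",round(s["time"],2),"p",p.round(4),"tyaw",np.rad2deg(np.arctan2(R[1,1],R[0,1])).round(2),"F",np.round(s["contact_force"],1),"w",round(s["grip_width"],4),"gf",s["gripper_force"])
    print("shift units",(R.T@(np.array(xyz)-p)/.03).round(3),"turn units",(np.rad2deg(rv)/5).round(3),"q",np.round(s["qpos"],1))
E
python3 - <<'E'
from h import *
go([.5054,-.0204,.118],-97.8)
s=readout.state();c=optics.read_camera("wrist");cv2.imwrite("pics/w1.png",c["img"])
T=np.array(c["tool_from_camera"]);Rw=np.array(s["tool_rot"]);p=np.array(s["position"])
Rc=Rw@T[:3,:3];tc=Rw@T[:3,3]+p
c["R"]=Rc.T;c["t"]=-Rc.T@tc
for X in([.5054,-.0204,.163],[.5054,-.0204,.137],[.5054,-.0204,.103]):print(proj(c,X))
import pickle;pickle.dump(c,open("w1.pkl","wb"))
E
```

```text
t 2.7 p [ 0.5055 -0.0211  0.2225] tyaw -97.61 F [ 0.1 -0.2  0.6] w 0.0869 gf 0.0
shift units [-0.006 -0.023  3.482] turn units [0.002 0.001 0.038] q [ 31.4   2.3 -32.6 102.2   1.3  75.8 -99.1]
[258.03618415 212.09297609]
[258.18048783 202.23652701]
[258.33197026 191.88974413]
```

View pics/w1.png

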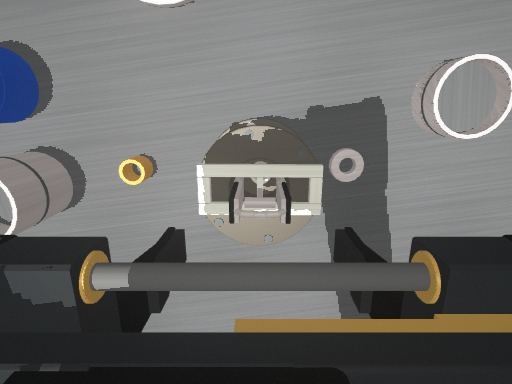

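The wrist view shows the plate centred at about (260,190) and the grips' middle at about (261,205). The prediction was (258,192), so the error is within 2 mm, and the orientation matches. I'll descend and squeeze.

drive_tool:
  steps:
    - [0,[0,0.03,0.5],[0,0,0.04]]
    - [0,[0,0,0.5],[0,0,0]]
    - [0,[0,0,0.5],[0,0,0]]
    - [0,[0,0,0.5],[0,0,0]]
    - [0,[0,0,0.5],[0,0,0]]
    - [0,[0,0,0.4],[0,0,0]]
    - [0,[0,0,0.3],[0,0,0]]
    - [0,[0,0,0.18],[0,0,0]]
    - [0,[0,0,0.1],[0,0,0]]
    - [0,[0,0,0],[0,0,0]]
    - [0,[0,0,0],[0,0,0]]
    - [0,[0,0,0],[0,0,0]]

```text
time: 3.75
position: [0.5061, -0.022, 0.1188]
tool_rot: [[0.99, -0.138, 0.001], [-0.138, -0.99, -0.0], [0.001, 0.0, -1.0]]
contact_force: [0.7, 0.5, -0.0]
grip_width: 0.0868
gripper_force: 0.0
```

drive_tool:
  steps:
    - [0.3,[0,0,0],[0,0,0]]
    - [0.5,[0,0,0],[0,0,0]]
    - [0.6,[0,0,0],[0,0,0]]
    - [0.8,[0,0,0],[0,0,0]]
    - [1,[0,0,0],[0,0,0]]
    - [1,[0,0,0],[0,0,0]]
    - [1,[0,0,0],[0,0,0]]
    - [1,[0,0,0],[0,0,0]]
    - [1,[0,0,0],[0,0,0]]
    - [1,[0,0,0],[0,0,0]]
    - [1,[0,0,0],[0,0,0]]
    - [1,[0,0,0],[0,0,0]]

```text
time: 4.75
position: [0.5055, -0.0219, 0.1185]
tool_rot: [[0.99, -0.138, 0.0], [-0.138, -0.99, -0.0], [0.0, 0.0, -1.0]]
contact_force: [-2.7, 0.2, 4.6]
grip_width: 0.03
gripper_force: 30.0
```

The width is 30 mm, where 34 mm was expected, so the grip on the spacer is doubtful. I'll check the pocket in the earlier wrist picture and take a scene crop.

```bash
python3 - <<'E'
from h import *
import pickle;c=pickle.load(open("w1.pkl","rb"))
for X in([.506,-.022,.03],[.506,-.022,.01],[.506,-.022,.095],[.52,-.022,.03]):print(X,proj(c,X).round(1))
go([.506,-.022,.118],-97.8)
a=optics.read_camera("scene")
i=cv2.resize(c["img"][110:250,190:330],None,fx=4,fy=4,interpolation=2)
j=cv2.resize(a["img"][130:230,215:315],(560//1,560),interpolation=2)[:,:240*1+0] if 0 else cv2.resize(a["img"][130:270,235:295],None,fx=4,fy=4,interpolation=2)
cv2.imwrite("pics/c2.png",np.hstack([i,j]))
E
```

```text
[0.506, -0.022, 0.03] [259.8 175.3]
[0.506, -0.022, 0.01] [259.8 172. ]
[0.506, -0.022, 0.095] [259.9 189. ]
[0.52, -0.022, 0.03] [258.3 163.8]
t 4.75 p [ 0.5055 -0.0219  0.1185] tyaw -97.92 F [-2.7  0.2  4.6] w 0.03 gf 30.000843107700348
shift units [0.016 0.003 0.016] turn units [ 0.001 -0.001 -0.025] q [  30.4    7.6  -32.8  109.7    4.6   64.  -102.1]
```

View pics/c2.png

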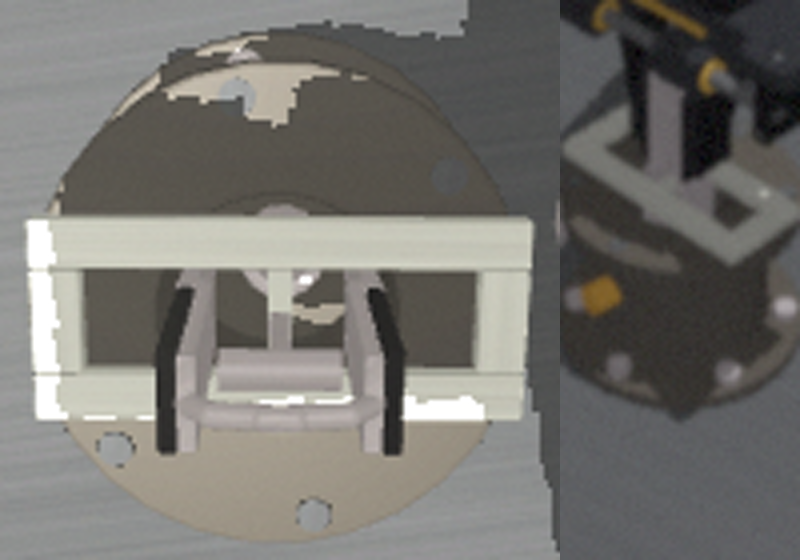

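The wrist crop shows the spacer between the blades, at about (283,252) in the crop, so it should be gripped. The width deficit is probably compliance. I'll lift slowly straight up, so that anything dropped falls back into the pocket, and check.

drive_tool:
  steps:
    - [1,[0,0,-0.1],[0,0,0]]
    - [1,[0,0,-0.15],[0,0,0]]
    - [1,[0,0,-0.2],[0,0,0]]
    - [1,[0,0,-0.25],[0,0,0]]
    - [1,[0,0,-0.25],[0,0,0]]
    - [1,[0,0,-0.25],[0,0,0]]
    - [1,[0,0,-0.25],[0,0,0]]
    - [1,[0,0,-0.25],[0,0,0]]
    - [1,[0,0,-0.25],[0,0,0]]
    - [1,[0,0,-0.25],[0,0,0]]
    - [1,[0,0,-0.25],[0,0,0]]
    - [1,[0,0,-0.25],[0,0,0]]
    - [1,[0,0,-0.25],[0,0,0]]
    - [1,[0,0,-0.25],[0,0,0]]
    - [1,[0,0,-0.25],[0,0,0]]
    - [1,[0,0,-0.25],[0,0,0]]
    - [1,[0,0,-0.2],[0,0,0]]
    - [1,[0,0,-0.1],[0,0,0]]
    - [1,[0,0,0],[0,0,0]]
    - [1,[0,0,0],[0,0,0]]

```text
time: 6.47
position: [0.5054, -0.0219, 0.2381]
tool_rot: [[0.99, -0.138, -0.0], [-0.138, -0.99, -0.0], [-0.0, 0.0, -1.0]]
contact_force: [-0.7, 0.1, -1.9]
grip_width: 0.0293
gripper_force: 30.0
```

```bash
python3 - <<'E'
from h import *
go([.506,-.022,.118],-97.8)
a=optics.read_camera("scene");b=optics.read_camera("top")
i=cv2.resize(a["img"][70:230,200:340],None,fx=3.6,fy=3.6,interpolation=2)
cv2.imwrite("pics/c3.png",i)
E
```

```text
t 6.47 p [ 0.5054 -0.0219  0.2381] tyaw -97.92 F [-0.7  0.1 -1.9] w 0.0293 gf 29.999499320983887
shift units [ 2.000e-02 -1.000e-03  4.002e+00] turn units [ 0.001  0.002 -0.025] q [ 31.6   1.8 -32.5 100.9   1.   77.6 -99.1]
```

View pics/c3.png

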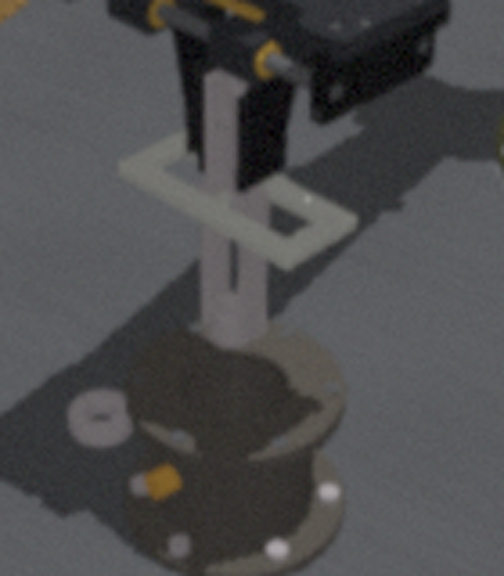

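The spacer is held between the blade ends, at crop (238,315), clear of the housing. I'll move over the tall pot.

drive_tool:
  steps:
    - [1,[-0.035,-0.15,0],[0,0,0]]
    - [1,[-0.035,-0.3,0],[0,0,0]]
    - [1,[-0.035,-0.45,0],[0,0,0]]
    - [1,[-0.035,-0.6,0],[0,0,0]]
    - [1,[-0.035,-0.6,0],[0,0,0]]
    - [1,[-0.035,-0.6,0],[0,0,0]]
    - [1,[-0.035,-0.6,0],[0,0,0]]
    - [1,[-0.035,-0.6,0],[0,0,0]]
    - [1,[-0.035,-0.6,0],[0,0,0]]
    - [1,[-0.035,-0.6,0],[0,0,0]]
    - [1,[-0.035,-0.6,0],[0,0,0]]
    - [1,[-0.035,-0.6,0],[0,0,0]]
    - [1,[-0.035,-0.6,0],[0,0,0]]
    - [1,[-0.035,-0.6,0],[0,0,0]]
    - [1,[-0.035,-0.6,0],[0,0,0]]
    - [1,[-0.035,-0.6,0],[0,0,0]]
    - [1,[-0.035,-0.45,0],[0,0,0]]
    - [1,[-0.035,-0.3,0],[0,0,0]]
    - [1,[-0.035,-0.11,0],[0,0,0]]
    - [1,[0,0,0],[0,0,0]]

```text
time: 8.23
position: [0.5245, 0.2661, 0.2379]
tool_rot: [[0.991, -0.136, -0.001], [-0.136, -0.991, 0.0], [-0.001, -0.0, -1.0]]
contact_force: [-0.5, 0.3, -1.4]
grip_width: 0.0297
gripper_force: 30.0
```

```bash
python3 - <<'E'
from h import *
go([.525,.2651,.1195],-97.8)
a=optics.read_camera("scene");b=optics.read_camera("top")
s=readout.state();p=np.array(s["position"])
i=cv2.resize(a["img"][110:320,310:490],None,fx=2.8,fy=2.8,interpolation=2)
cv2.imwrite("pics/c4.png",i)
E
```

```text
t 8.23 p [0.5245 0.2661 0.2379] tyaw -97.81 F [-0.5  0.3 -1.4] w 0.0297 gf 29.99965488910675
shift units [0.024 0.031 3.948] turn units [-0.002  0.009 -0.002] q [   8.4   15.2  -45.    89.7   10.8   79.6 -135.4]
```

View pics/c4.png

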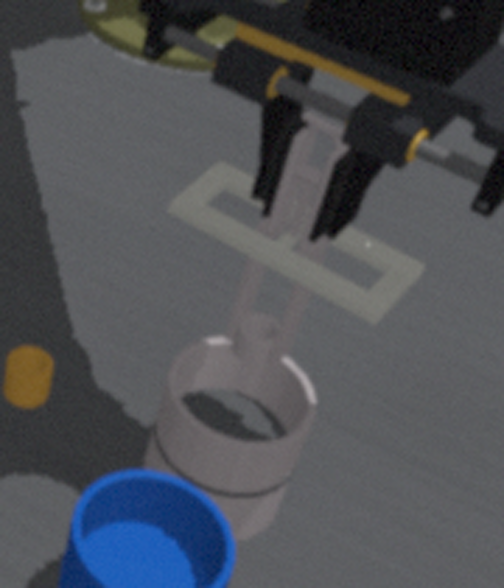

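The spacer is still gripped, at crop (258,330), directly over the pot's mouth. I'll lower it.

drive_tool:
  steps:
    - [1,[0.02,0.03,0.15],[0,0,0]]
    - [1,[0,0,0.25],[0,0,0]]
    - [1,[0,0,0.25],[0,0,0]]
    - [1,[0,0,0.25],[0,0,0]]
    - [1,[0,0,0.25],[0,0,0]]
    - [1,[0,0,0.25],[0,0,0]]
    - [1,[0,0,0.25],[0,0,0]]
    - [1,[0,0,0.25],[0,0,0]]
    - [1,[0,0,0.25],[0,0,0]]
    - [1,[0,0,0.25],[0,0,0]]
    - [1,[0,0,0.25],[0,0,0]]
    - [1,[0,0,0.25],[0,0,0]]
    - [1,[0,0,0.25],[0,0,0]]
    - [1,[0,0,0.25],[0,0,0]]
    - [1,[0,0,0.2],[0,0,0]]
    - [1,[0,0,0.15],[0,0,0]]
    - [1,[0,0,0.1],[0,0,0]]
    - [1,[0,0,0],[0,0,0]]
    - [1,[0,0,0],[0,0,0]]

```text
time: 9.92
position: [0.5258, 0.2639, 0.1227]
tool_rot: [[0.99, -0.138, 0.0], [-0.138, -0.99, 0.0], [0.0, -0.0, -1.0]]
contact_force: [-0.1, 0.7, -2.8]
grip_width: 0.0295
gripper_force: 30.0
```

drive_tool:
  steps:
    - [1,[0,0,0.05],[0,0,0]]
    - [1,[0,0,0.03],[0,0,0]]
    - [1,[0,0,0.02],[0,0,0]]
    - [1,[0,0,0],[0,0,0]]
    - [1,[0,0,0],[0,0,0]]

```text
time: 10.33
position: [0.5257, 0.2639, 0.1197]
tool_rot: [[0.99, -0.138, 0.0], [-0.138, -0.99, -0.0], [0.0, 0.0, -1.0]]
contact_force: [0.8, 0.1, -1.5]
grip_width: 0.0298
gripper_force: 30.0
```

drive_tool:
  steps:
    - [1,[0,0,0.03],[0,0,0]]
    - [1,[0,0,0],[0,0,0]]
    - [1,[0,0,0],[0,0,0]]

```text
time: 10.58
position: [0.5259, 0.2639, 0.1195]
tool_rot: [[0.99, -0.138, 0.001], [-0.138, -0.99, -0.0], [0.001, 0.0, -1.0]]
contact_force: [-1.4, -0.7, 4.5]
grip_width: 0.0296
gripper_force: 30.0
```

The plate is resting on the rim: the upward force is 4.5 N, about the same as when it sat on the pocket. I'll release gently.

drive_tool:
  steps:
    - [0.6,[0,0,0],[0,0,0]]
    - [0.55,[0,0,0],[0,0,0]]
    - [0.5,[0,0,0],[0,0,0]]
    - [0.45,[0,0,0],[0,0,0]]
    - [0.4,[0,0,0],[0,0,0]]
    - [0.3,[0,0,0],[0,0,0]]
    - [0.2,[0,0,0],[0,0,0]]
    - [0.1,[0,0,0],[0,0,0]]
    - [0,[0,0,0],[0,0,0]]
    - [0,[0,0,0],[0,0,0]]
    - [0,[0,0,0],[0,0,0]]
    - [0,[0,0,0],[0,0,0]]
    - [0,[0,0,0],[0,0,0]]

```text
time: 11.67
position: [0.5257, 0.2639, 0.1187]
tool_rot: [[0.99, -0.138, -0.0], [-0.138, -0.99, -0.0], [-0.0, 0.0, -1.0]]
contact_force: [0.5, 1.3, -1.0]
grip_width: 0.086
gripper_force: 0.0
```

drive_tool:
  steps:
    - [0,[0,0,-0.15],[0,0,0]]
    - [0,[0,0,-0.3],[0,0,0]]
    - [0,[0,0,-0.5],[0,0,0]]
    - [0,[0,0,-0.5],[0,0,0]]
    - [0,[0,0,-0.5],[0,0,0]]
    - [0,[0,0,-0.5],[0,0,0]]
    - [0,[0,0,-0.5],[0,0,0]]
    - [0,[0,0,-0.5],[0,0,0]]
    - [0,[0,0,-0.3],[0,0,0]]
    - [0,[0,0,0],[0,0,0]]
    - [0,[0,0,0],[0,0,0]]
    - [0,[0,0,0],[0,0,0]]

```text
time: 12.67
position: [0.5254, 0.2636, 0.2305]
tool_rot: [[0.99, -0.138, -0.001], [-0.138, -0.99, -0.001], [-0.001, 0.001, -1.0]]
contact_force: [-0.3, -0.0, -0.0]
grip_width: 0.0874
gripper_force: 0.0
```

```bash
python3 - <<'E'
from h import *
go([.525,.2651,.1195],-97.8)
w=optics.read_camera("wrist")["img"];a=optics.read_camera("scene")["img"]
i=cv2.resize(w[90:270,180:340],None,fx=2.5,fy=2.5,interpolation=2)
j=cv2.resize(a[170:320,330:460],(390,450),interpolation=2)
cv2.imwrite("pics/c5.png",np.hstack([i,j]))
E
```

```text
t 12.67 p [0.5254 0.2636 0.2305] tyaw -97.93 F [-0.3 -0.  -0. ] w 0.0874 gf 0.0
shift units [-0.016 -0.051  3.698] turn units [ 0.009  0.011 -0.025] q [   8.5   15.4  -44.9   90.4   11.    78.9 -135.4]
```

View pics/c5.png

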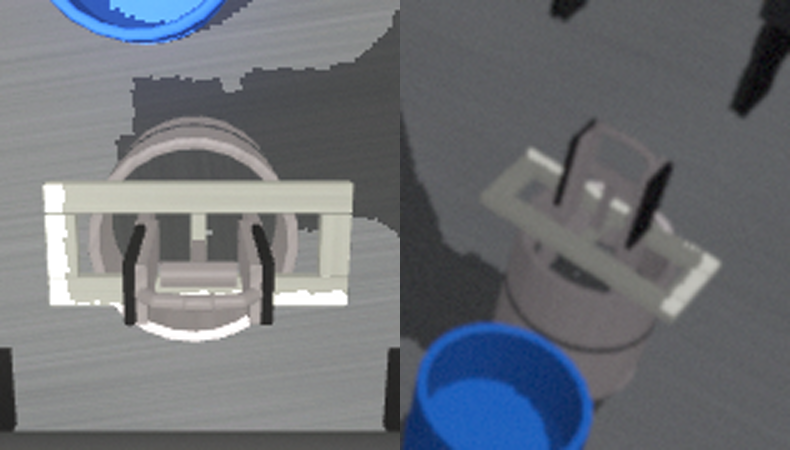

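The tongs stand level and open in the pot, with the plate across its rim. The spacer isn't visible from here, so I'll look down through the slot from other spots.

drive_tool:
  steps:
    - [0,[0.5,0,-0.3],[0,0,0]]
    - [0,[0.5,0,-0.3],[0,0,0]]
    - [0,[0.5,0,-0.3],[0,0,0]]
    - [0,[0.3,0,0],[0,0,0]]
    - [0,[0,0,0],[0,0,0]]
    - [0,[0,0,0],[0,0,0]]

```text
time: 13.27
position: [0.5786, 0.2563, 0.2567]
tool_rot: [[0.99, -0.138, -0.003], [-0.138, -0.99, -0.0], [-0.003, 0.001, -1.0]]
contact_force: [0.2, 0.7, -0.7]
grip_width: 0.0868
gripper_force: 0.0
```

```bash
cat >>h.py <<'E'
def wcrop(n):
    s=readout.state();c=optics.read_camera("wrist")
    T=np.array(c["tool_from_camera"]);Rw=np.array(s["tool_rot"]);p=np.array(s["position"])
    Rc=Rw@T[:3,:3];tc=Rw@T[:3,3]+p;c["R"]=Rc.T;c["t"]=-Rc.T@tc
    u=proj(c,[.5255,.264,.026]);print(n,"cam",tc.round(3),"spacer expected",u.round(1))
    M=np.float32([[4,0,200-4*u[0]],[0,4,200-4*u[1]]])
    o=cv2.warpAffine(c["img"],M,(390,400));o=np.clip(o*1.6,0,255).astype(np.uint8)
    cv2.imwrite(f"pics/v{n}.png",o)
E
python3 -c "
from h import *
wcrop(1)"
```

```text
1 cam [0.654 0.245 0.419] spacer expected [258.9 207.9]
```

drive_tool:
  steps:
    - [0,[-0.5,-0.5,0],[0,0,0]]
    - [0,[-0.5,-0.5,0],[0,0,0]]
    - [0,[-0.5,-0.5,0],[0,0,0]]
    - [0,[-0.5,0,0],[0,0,0]]
    - [0,[-0.5,0,0],[0,0,0]]
    - [0,[-0.5,0,0],[0,0,0]]
    - [0,[-0.5,0,0],[0,0,0]]
    - [0,[0,0,0],[0,0,0]]
    - [0,[0,0,0],[0,0,0]]

```text
time: 14.07
position: [0.4803, 0.3158, 0.2582]
tool_rot: [[0.991, -0.136, 0.001], [-0.136, -0.991, -0.001], [0.001, 0.001, -1.0]]
contact_force: [-0.1, -0.7, 0.1]
grip_width: 0.0873
gripper_force: 0.0
```

```bash
python3 -c "
from h import *
wcrop(2)
cv2.imwrite('pics/c6.png',np.hstack([cv2.imread('pics/v1.png'),cv2.imread('pics/v2.png')]))"
```

```text
2 cam [0.556 0.305 0.421] spacer expected [294.3 129.7]
```

View pics/c6.png

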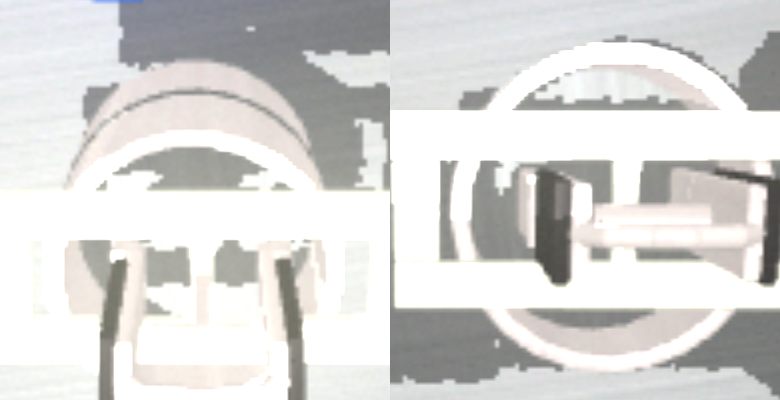

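These crops show the pot's rim and plate but no clear spacer, because the plate's bar and the bow hide the middle of the floor. I'll collect better views, including clear top and scene shots, and put them in one last montage.

drive_tool:
  steps:
    - [0,[-0.366,0.244,0],[0,0,0]]
    - [0,[-0.366,0.244,0],[0,0,0]]
    - [0,[-0.366,0.244,0],[0,0,0]]
    - [0,[-0.366,0.244,0],[0,0,0]]
    - [0,[-0.366,0.244,0],[0,0,0]]
    - [0,[-0.366,0.244,0],[0,0,0]]
    - [0,[-0.366,0.244,0],[0,0,0]]
    - [0,[-0.366,0.244,0],[0,0,0]]
    - [0,[0,0,0],[0,0,0]]
    - [0,[0,0,0],[0,0,0]]

```text
time: 14.95
position: [0.3871, 0.2692, 0.2584]
tool_rot: [[0.99, -0.139, 0.001], [-0.139, -0.99, -0.0], [0.001, 0.0, -1.0]]
contact_force: [0.2, -1.1, 0.2]
grip_width: 0.087
gripper_force: 0.0
```

```bash
sed -i 's/o=np.clip(o\*1.6.*$//; s/    cv2.imwrite(f"pics\/v{n}.png",o)/    cv2.imwrite(f"pics\/full{n}.png",c["img"]);np.save(f"u{n}.npy",u)/' h.py; python3 -c "
from h import *
wcrop(3)"
```

```text
3 cam [0.462 0.258 0.421] spacer expected [247.4  56.7]
```

drive_tool:
  steps:
    - [0,[0.366,0.37,0],[0,0,0]]
    - [0,[0.366,0.37,0],[0,0,0]]
    - [0,[0.366,0.37,0],[0,0,0]]
    - [0,[0.366,0.37,0],[0,0,0]]
    - [0,[0.366,0.37,0],[0,0,0]]
    - [0,[0.366,0.37,0],[0,0,0]]
    - [0,[0.366,0.37,0],[0,0,0]]
    - [0,[0.366,0.37,0],[0,0,0]]
    - [0,[0,0,0],[0,0,0]]
    - [0,[0,0,0],[0,0,0]]

```text
time: 15.83
position: [0.4616, 0.1691, 0.2579]
tool_rot: [[0.99, -0.14, -0.001], [-0.14, -0.99, 0.001], [-0.001, -0.001, -1.0]]
contact_force: [-0.1, -0.3, -0.9]
grip_width: 0.0871
gripper_force: 0.0
```

```bash
python3 -c "
from h import *
wcrop(4)"
```

```text
4 cam [0.537 0.158 0.421] spacer expected [178.8 130.7]
```

drive_tool:
  steps:
    - [0,[0,0.7,0],[0,0,0]]
    - [0,[0,0.7,0],[0,0,0]]
    - [0,[0,0.7,0],[0,0,0]]
    - [0,[0,0.7,0],[0,0,0]]
    - [0,[0,0.7,0],[0,0,0]]
    - [0,[0,0.7,0],[0,0,0]]
    - [0,[0,0.7,0],[0,0,0]]
    - [0,[0,0.7,0],[0,0,0]]
    - [0,[0,0.7,0],[0,0,0]]
    - [0,[0,0.7,0],[0,0,0]]
    - [0,[0,0.7,0],[0,0,0]]
    - [0,[0,0.7,0],[0,0,0]]
    - [0,[0,0.7,0],[0,0,0]]
    - [0,[0.3,0.6,0],[0,0,0]]
    - [0,[0.3,0.6,0],[0,0,0]]
    - [0,[0.3,0.6,0],[0,0,0]]
    - [0,[0.3,0.6,0],[0,0,0]]
    - [0,[0.3,0.6,0],[0,0,0]]
    - [0,[0,0,0],[0,0,0]]
    - [0,[0,0,0],[0,0,0]]

```text
time: 17.55
position: [0.4559, -0.1956, 0.2581]
tool_rot: [[0.99, -0.138, -0.0], [-0.138, -0.99, 0.001], [-0.0, -0.001, -1.0]]
contact_force: [0.1, 0.5, 0.0]
grip_width: 0.0871
gripper_force: 0.0
```

```bash
python3 - <<'E'
from h import *
wcrop(5)
a=optics.read_camera("scene");b=optics.read_camera("top")
print(proj(a,[.5255,.264,.026]),proj(b,[.5255,.264,.026]))
def tile(im,u,k,n=(265,290)):
    M=np.float32([[k,0,n[0]/2-k*u[0]],[0,k,n[1]/2-k*u[1]]]);return cv2.warpAffine(im,M,n,flags=cv2.INTER_CUBIC)
ld=lambda n:(cv2.imread(f"pics/full{n}.png"),np.load(f"u{n}.npy"))
T=[tile(*ld(3),3),tile(*ld(4),3),tile(b["img"],(135,217),4),tile(a["img"],(395,250),2.6),tile(b["img"],(268,222),3),cv2.resize(cv2.imread("pics/full5.png"),(265,290))]
cv2.imwrite("pics/c7.png",np.vstack([np.hstack(T[:3]),np.hstack(T[3:])]))
E
```

```text
5 cam [ 0.531 -0.207  0.421] spacer expected [-92.6 165.1]
[385.64616885 273.11138498] [140.69287819 219.68555692]
```

View pics/c7.png

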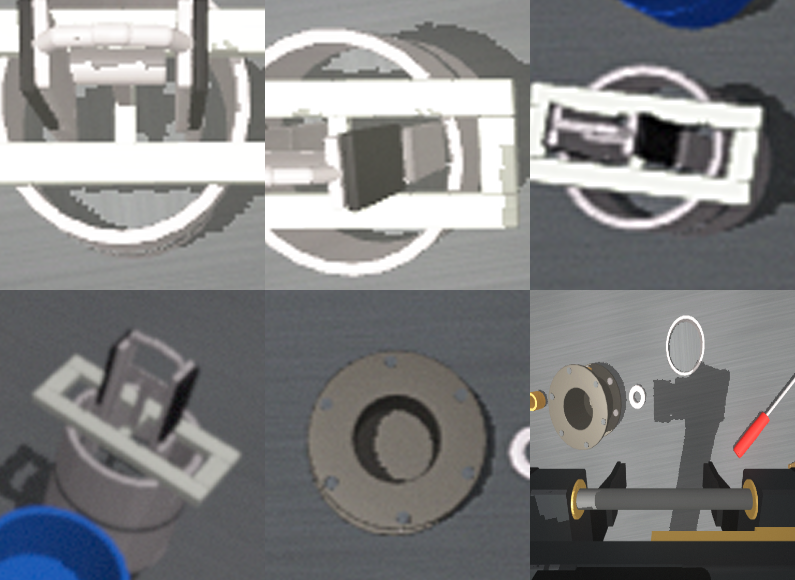

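The pocket is empty (tile 5) and the tongs stand level in the pot (tiles 1, 3 and 4). The spacer has to be on the pot's floor, but the plate's bar hides it. I'll confirm numerically by rectifying the wrist frames I already have onto the spacer's top plane and comparing colours.

```bash
python3 - <<'E'
from h import *
import pickle
w=pickle.load(open("w1.pkl","rb"));I=w["img"]
print("spacer w1",I[162:164,257:264].mean((0,1)).round(),I[180:183,256:258].mean((0,1)).round())
print("table",I[100,100:200].mean(0).round())
M=np.array(w["mtx"]);R=w["R"]
res=[]
for n,cam in((3,[.462,.258,.421]),(4,[.537,.158,.421])):
    im=cv2.imread(f"pics/full{n}.png")
    # same tool orientation as w1: reuse R, shift origin
    c=dict(mtx=M,R=R,t=-R@np.array(cam))
    print(n,proj(c,[.5255,.264,.026]),np.load(f"u{n}.npy"))
    g=np.mgrid[-36:37:4,-36:37:4]/1000
    for z in(.026,):
        P=np.array([[proj(c,[.5255-x,.264-y,z]) for y in g[1][0]] for x in g[0][:,0]],np.float32)
        q=cv2.remap(im,P[...,0],P[...,1],cv2.INTER_LINEAR).astype(int)
        print("R-B (rows +x to -x, cols +y to -y), then brightness")
        for a,b in zip(q[...,2]-q[...,0],q.mean(2).astype(int)):print(" ".join(f"{v:4d}" for v in a),"|"," ".join(f"{v:3d}" for v in b))
E
```

```text
spacer w1 [138. 140. 147.] [182. 190. 193.]
table [146. 146. 144.]
3 [247.57802274  55.72383677] [247.39148169  56.65699558]
R-B (rows +x to -x, cols +y to -y), then brightness
   7    2   10   11    9   12   13   11   11   10    9    7    6    4    9   13   11    5    1 |  91 253 154 135 212 156 168 188 192 209 219 237 243 247 227 208 171  84 254
   7    1   11   10    9   10   12   11   12   13   12   11   11   11   12   12   10    7    1 |  93 253 138 137 176 179 173 170 166 164 163 162 158 156 170 193 164  83 254
   8    1   12   10    9    6    5    4    7    1    7   10   11    8    8    1    8    6   13 |  96 253 140 138 215 240 241 244 205 249 219 191 181 163 129 252  96  82 160
   7   10   11   10   11   14   13   13   13   11    7    8    7    9    7    2    6    6   11 |  81 166 139 139 142 183 197 210 219 225 229 233 238 204 138 253  84  81 137
   8   11    9   10    4    3    5    5   12   11    5    7   13    5   11    2    7    6   10 |  74 134 143 139 151 120 107 108 133 135 126 143 172 146 170 252  86  79 139
   7    6   10    9    5    4    3    3   12   12    4    
[... 5060 characters left out ...]
 149 255
   0    2    4    8    7    9    0    0    0    0    0    0    3    9   13   12   12   10    0 | 255 250 230  92  80 178 255 255 255 255 255 255 249 235 222 195 167 184 255
   0    0    0    0    0    0    0    0    0    0    0    0    0    0    0    0    0    0    0 | 255 255 255 255 255 255 255 255 255 255 255 255 255 255 255 255 255 255 255
  10    7    7    5    1    0    0    0    0    0    0    0    0    0    0    0    0    0    0 | 173 193 239 246 253 255 255 255 255 255 255 255 255 255 255 255 255 255 255
  11   10    7    4    5    3    1    1    3    4    4    0    0    0    0    0    0    0    0 | 146 145 126 101 102 121 178 179 208 236 248 254 255 255 255 255 255 255 255
```

The rectified frames show visible floor where I expected the spacer, so I won't assume it's there. I'll collect more viewpoints and find numerically which floor cells are free.

drive_tool:
  steps:
    - [0,[-0.1,-0.65,0],[0,0,0]]
    - [0,[-0.1,-0.65,0],[0,0,0]]
    - [0,[-0.1,-0.65,0],[0,0,0]]
    - [0,[-0.1,-0.65,0],[0,0,0]]
    - [0,[-0.1,-0.65,0],[0,0,0]]
    - [0,[-0.1,-0.65,0],[0,0,0]]
    - [0,[-0.1,-0.65,0],[0,0,0]]
    - [0,[-0.1,-0.65,0],[0,0,0]]
    - [0,[-0.1,-0.65,0],[0,0,0]]
    - [0,[-0.1,-0.65,0],[0,0,0]]
    - [0,[-0.1,-0.65,0],[0,0,0]]
    - [0,[-0.1,-0.65,0],[0,0,0]]
    - [0,[-0.1,-0.65,0],[0,0,0]]
    - [0,[-0.1,-0.65,0],[0,0,0]]
    - [0,[-0.1,-0.65,0],[0,0,0]]
    - [0,[-0.1,-0.65,0],[0,0,0]]
    - [0,[-0.1,-0.65,0],[0,0,0]]
    - [0,[-0.1,-0.65,0],[0,0,0]]
    - [0,[-0.1,-0.65,0],[0,0,0]]
    - [0,[0,0,0],[0,0,0]]

```text
time: 19.37
position: [0.4484, 0.1843, 0.2587]
tool_rot: [[0.992, -0.13, 0.001], [-0.13, -0.992, 0.002], [0.0, -0.002, -1.0]]
contact_force: [0.2, 0.8, -0.4]
grip_width: 0.0871
gripper_force: 0.0
```

```bash
cat >>h.py <<'E'
def snap(n):
    import pickle
    s=readout.state();c=optics.read_camera("wrist")
    T=np.array(c["tool_from_camera"]);Rw=np.array(s["tool_rot"]);p=np.array(s["position"])
    Rc=Rw@T[:3,:3];tc=Rw@T[:3,3]+p;c["R"]=Rc.T;c["t"]=-Rc.T@tc
    pickle.dump(c,open(f"s{n}.pkl","wb"));print(n,s["time"],p.round(3),tc.round(3))
E
python3 -c "
from h import *
snap(1)"
```

```text
1 19.3667 [0.448 0.184 0.259] [0.524 0.174 0.421]
```

drive_tool:
  steps:
    - [0,[-0.35,-0.6,0],[0,0,0]]
    - [0,[-0.35,-0.6,0],[0,0,0]]
    - [0,[-0.35,-0.6,0],[0,0,0]]
    - [0,[-0.35,-0.6,0],[0,0,0]]
    - [0,[0,0,0],[0,0,0]]
    - [0,[0,0,0],[0,0,0]]

```text
time: 19.92
position: [0.4179, 0.2561, 0.2583]
tool_rot: [[0.991, -0.135, 0.001], [-0.135, -0.991, -0.001], [0.001, 0.001, -1.0]]
contact_force: [-0.2, -0.6, -0.9]
grip_width: 0.087
gripper_force: 0.0
```

```bash
python3 -c "
from h import *
snap(2)"
```

```text
2 19.9167 [0.418 0.256 0.258] [0.493 0.245 0.421]
```

drive_tool:
  steps:
    - [0,[0.5,-0.6,0],[0,0,0]]
    - [0,[0.5,-0.6,0],[0,0,0]]
    - [0,[0.5,-0.6,0],[0,0,0]]
    - [0,[0.5,-0.6,0],[0,0,0]]
    - [0,[0,0,0],[0,0,0]]
    - [0,[0,0,0],[0,0,0]]

```text
time: 20.47
position: [0.4888, 0.3175, 0.2571]
tool_rot: [[0.99, -0.139, -0.002], [-0.139, -0.99, -0.001], [-0.002, 0.001, -1.0]]
contact_force: [-0.5, 0.3, 0.4]
grip_width: 0.087
gripper_force: 0.0
```

```bash
python3 -c "
from h import *
snap(3)"
```

```text
3 20.4667 [0.489 0.318 0.257] [0.565 0.306 0.42 ]
```

drive_tool:
  steps:
    - [0,[0.6,0.5,0],[0,0,0]]
    - [0,[0.6,0.5,0],[0,0,0]]
    - [0,[0.6,0.5,0],[0,0,0]]
    - [0,[0.6,0.5,0],[0,0,0]]
    - [0,[0.6,0.5,0],[0,0,0]]
    - [0,[0,0,0],[0,0,0]]
    - [0,[0,0,0],[0,0,0]]

```text
time: 21.1
position: [0.5672, 0.229, 0.2582]
tool_rot: [[0.99, -0.143, 0.0], [-0.143, -0.99, -0.002], [0.0, 0.002, -1.0]]
contact_force: [-0.4, 0.8, 0.8]
grip_width: 0.0868
gripper_force: 0.0
```

```bash
python3 - <<'E'
from h import *
import pickle
snap(4)
ax=np.arange(39,-40,-3)/1000
def see(c,z):
    P=np.array([[proj(c,[.525+x,.265+y,z]) for y in ax] for x in ax],np.float32)
    return cv2.remap(c["img"],P[...,0],P[...,1],cv2.INTER_LINEAR).astype(int)
V=[pickle.load(open(f"s{i}.pkl","rb")) for i in(1,2,3,4)]
w=V[0];
for n,cam in((3,[.462,.258,.421]),(4,[.537,.158,.421])):
    V.append(dict(img=cv2.imread(f"pics/full{n}.png"),mtx=w["mtx"],R=w["R"],t=-w["R"]@np.array(cam)))
V.append({k:(np.array(v) if k!="name" else v) for k,v in optics.read_camera("top").items()})
for z in(.006,.026):
    f=np.zeros((len(ax),)*2,int);
    for c in V[:6]:
        q=see(c,z);d=q[...,2]-q[...,0];b=q.mean(2)
        f+=((d<=5)&(b>97)&(b<185))
    print("z",z,"views seeing floor; rows +x->-x, cols +y->-y")
    for r,x in zip(f,ax):print(f"{x*1000:4.0f} "+"".join(str(v) if v else "." for v in r))
E
```

```text
4 21.1 [0.567 0.229 0.258] [0.643 0.218 0.421]
z 0.006 views seeing floor; rows +x->-x, cols +y->-y
  39 221233432322112222113222212
  36 221123233334333311112.22222
  33 221212222232233321221213222
  30 11211.111121123112231111222
  27 111...11111.1......1...1111
  24 1.....11111....11212.11..11
  21 1.....11111....11111...2331
  18 2111..12211...111111...2321
  15 22..1.11111..1321111....32.
  12 121...24311...123321...123.
   9 .1211142221.1143331.1..1221
   6 11111122122...22231111.2222
   3 11....21221..11112223.12222
   0 .1.1112111...132222131.122.
  -3 .............111111.1..211.
  -6 11......1........111..1111.
  -9 22.................1....11.
 -12 11111121111.......21.......
 -15 .2111111111111223221.......
 -18 .132322221111222222111....1
 -21 .112233322224332222111...1.
 -24 1.121323222333343221.111111
 -27 11.111122223323321111112211
 -30 222.1112111222211111..11112
 -33 112331132212212211...1.1122
 -36 2324432211233221....1132222
 -39 2224334233232121..134333333
z 0.026 views seeing floor; rows +x->-x, cols +y->-y
  39 222.121333333223221.3232211
  36 212.4332232443222221.223221
  33 2112211122333332221211.1222
  30 111....1111111211221122..32
  27 11..........11..1..1..21.12
  24 1......1...........21..1..2
  21 ......12111..1.....1....1..
  18 1.1211.11111...12111...122.
  15 2212.111111...111121...122.
  12 222111122231...1223211.1221
   9 111...22432...21223121.122.
   6 ..1...12222...23433112.232.
   3 11....11122..1222211.21222.
   0 1111..11111...112222.1.222.
  -3 .......111....21111..1.122.
  -6 .111..........111112.11111.
  -9 2111..1...............1111.
 -12 211.112111...1...1111......
 -15 .11111222211211122221.11...
 -18 ..222221111112233221.1111..
 -21 ..1223222222222221111211111
 -24 1..1332232223233322111...1.
 -27 11..22333222332332111..2111
 -30 11112233322233331111.1..111
 -33 221322222222333311...11.122
 -36 2221223422334331...12422222
 -39 222221111212211111144333334
```

The floor is visible in almost every cell, so the spacer isn't lying where it should be. I'll check for new objects elsewhere by differencing against the first top and scene pictures.

```bash
python3 - <<'E'
from h import *
import pickle
for n in("top","scene"):
    c=optics.read_camera(n);cv2.imwrite(f"pics/{n}_now.png",c["img"])
    o=cv2.imread(f"pics/{n}0.png")
    d=cv2.absdiff(c["img"],o).max(2);m=(d>35).astype(np.uint8)
    k,l,st,ce=cv2.connectedComponentsWithStats(cv2.morphologyEx(m,cv2.MORPH_OPEN,np.ones((2,2))))
    for i in range(1,k):
        if st[i,4]>6:
            x,y=ce[i];print(n,st[i].tolist(),"w",cast(c,[x,y],.01)[0].round(3),"col now",c["img"][l==i].mean(0).round(),"was",o[l==i].mean(0).round())
# spacer held? steel-coloured pixels: wrist frames, profile between blades
E
```

```text
top [0, 73, 376, 311, 39118] w [0.451 0.31 ] col now [44. 56. 55.] was [102.  97.  93.]
top [147, 207, 15, 26, 231] w [0.527 0.237] col now [210. 213. 212.] was [77. 75. 78.]
top [148, 218, 2, 4, 8] w [0.527 0.251] col now [208. 202. 211.] was [225. 220. 229.]
top [422, 326, 90, 58, 2646] w [ 0.198 -0.469] col now [95. 91. 88.] was [50. 48. 46.]
top [4, 354, 5, 7, 21] w [0.235 0.554] col now [57. 96. 94.] was [95. 92. 88.]
top [12, 356, 4, 5, 14] w [0.231 0.539] col now [56. 94. 93.] was [93. 91. 87.]
top [5, 362, 3, 3, 8] w [0.222 0.553] col now [59. 98. 96.] was [94. 91. 88.]
top [0, 367, 4, 2, 8] w [0.213 0.563] col now [61. 99. 98.] was [96. 92. 89.]
top [7, 366, 3, 3, 8] w [0.214 0.548] col now [59. 97. 96.] was [95. 91. 88.]
scene [123, 0, 12, 21, 132] w [-0.126 -1.221] col now [53. 52. 71.] was [22. 21. 33.]
scene [160, 0, 9, 25, 178] w [-0.197 -1.08 ] col now [176. 184. 190.] was [64. 66. 68.]
scene [368, 0, 4, 6, 20] w [-0.814 -0.422] col now [84. 95. 97.] was [37. 51. 52.]
scene [372, 0, 122, 201, 9389] w [-0.206  0.089] col now [34. 37. 37.] was [94. 99. 99.]
scene [396, 5
[... 2347 characters left out ...]
ne [313, 235, 8, 10, 34] w [0.518 0.116] col now [ 42.  94. 124.] was [ 53. 124. 161.]
scene [399, 237, 9, 10, 59] w [0.422 0.256] col now [153. 157. 158.] was [ 99.  97. 102.]
scene [271, 253, 3, 3, 8] w [0.601 0.07 ] col now [60. 58. 58.] was [94. 92. 90.]
scene [373, 252, 6, 8, 20] w [0.486 0.229] col now [103. 101. 105.] was [144. 141. 147.]
scene [382, 262, 12, 7, 36] w [0.493 0.257] col now [105. 103. 108.] was [146. 143. 149.]
scene [285, 272, 6, 5, 14] w [0.622 0.12 ] col now [59. 57. 56.] was [94. 90. 89.]
scene [357, 278, 22, 7, 52] w [0.548 0.243] col now [121.  60.  26.] was [161.  83.  34.]
scene [353, 297, 14, 9, 73] w [0.593 0.251] col now [129.  62.  21.] was [177.  89.  28.]
```

```bash
python3 - <<'E'
from h import *
import pickle
ax=np.arange(40,-41,-1)/1000
V=[pickle.load(open(f"s{i}.pkl","rb")) for i in(1,2,3,4)]
w=V[0]
for n,cam in((3,[.462,.258,.421]),(4,[.537,.158,.421])):
    V.append(dict(img=cv2.imread(f"pics/full{n}.png"),mtx=w["mtx"],R=w["R"],t=-w["R"]@np.array(cam)))
yy,xx=np.mgrid[-13:14,-13:14];r=np.hypot(xx,yy)
X,Y=np.meshgrid(ax,ax,indexing="ij")
for z in(.026,.032,.045,.06):
    f=np.zeros(X.shape);s=f.copy()
    for c in V:
        P=np.array([[proj(c,[.525+x,.265+y,z]) for y in ax] for x in ax],np.float32)
        q=cv2.remap(c["img"],P[...,0],P[...,1],cv2.INTER_NEAREST).astype(int)
        d=q[...,2]-q[...,0];b=q.mean(2)
        f=np.maximum(f,(d<=5)&(((b>98)&(b<114))|((b>160)&(b<183))))
        s+=(d>=7)&(d<=15)&(b>95)&(b<235)
    K=((r<=12.5)&(r>=8.5)).astype(float);K/=K.sum()
    F=cv2.filter2D(f,-1,K);S=cv2.filter2D(s,-1,K)
    F[np.hypot(X,Y)>.026]=9
    o=np.argsort(F.ravel())[:1500:300]
    print(z,[(round(X.ravel()[i]*1e3),round(Y.ravel()[i]*1e3),round(F.ravel()[i],2),round(S.ravel()[i],2)) for i in o])
E
```

```text
0.026 [(2, 14, np.float64(0.31), np.float64(1.69)), (17, 16, np.float64(0.5), np.float64(2.2)), (8, 13, np.float64(0.57), np.float64(1.65)), (11, -12, np.float64(0.61), np.float64(2.53)), (-11, 17, np.float64(0.65), np.float64(1.15))]
0.032 [(2, 14, np.float64(0.32), np.float64(1.81)), (20, -15, np.float64(0.49), np.float64(2.09)), (12, -19, np.float64(0.55), np.float64(2.26)), (4, -4, np.float64(0.6), np.float64(1.98)), (2, 4, np.float64(0.64), np.float64(1.35))]
0.045 [(0, 14, np.float64(0.31), np.float64(1.87)), (10, -12, np.float64(0.46), np.float64(2.07)), (0, -5, np.float64(0.52), np.float64(2.0)), (-13, 4, np.float64(0.58), np.float64(1.22)), (2, -4, np.float64(0.62), np.float64(2.05))]
0.06 [(17, 19, np.float64(0.3), np.float64(2.28)), (15, 7, np.float64(0.43), np.float64(1.69)), (-5, -6, np.float64(0.48), np.float64(2.03)), (21, -14, np.float64(0.53), np.float64(1.85)), (0, 7, np.float64(0.58), np.float64(1.61))]
```

There's no place on the floor where the spacer could hide upright, and nothing new lies on the table. A physical test will settle it: squeeze the tongs again, lift them above the pot and look at the blade ends.

```bash
python3 -c "
from h import *
go([.5257,.2639,.119],-97.9)"
```

```text
t 21.3 p [0.5656 0.2331 0.2587] tyaw -97.82 F [ 0.3 -0.3  1. ] w 0.087 gf 0.0
shift units [-1.461 -0.837  4.656] turn units [ 0.001 -0.005  0.016] q [   9.8   17.5  -43.2   84.6   12.    82.6 -131.4]
```

drive_tool:
  steps:
    - [0,[-0.487,-0.279,0.3],[0,0,0]]
    - [0,[-0.487,-0.279,0.3],[0,0,0]]
    - [0,[-0.487,-0.279,0.3],[0,0,0]]
    - [0,[0,0,0],[0,0,0]]
    - [0,[0,0,0.4],[0,0,0]]
    - [0,[0,0,0.4],[0,0,0]]
    - [0,[0,0,0.4],[0,0,0]]
    - [0,[0,0,0.4],[0,0,0]]
    - [0,[0,0,0.4],[0,0,0]]
    - [0,[0,0,0.4],[0,0,0]]
    - [0,[0,0,0.4],[0,0,0]]
    - [0,[0,0,0.4],[0,0,0]]
    - [0,[0,0,0.3],[0,0,0]]
    - [0,[0,0,0.15],[0,0,0]]
    - [0,[0,0,0.1],[0,0,0]]
    - [0,[0,0,0],[0,0,0]]
    - [0,[0,0,0],[0,0,0]]

```text
time: 22.72
position: [0.527, 0.2632, 0.1191]
tool_rot: [[0.99, -0.138, 0.001], [-0.138, -0.99, 0.0], [0.001, -0.0, -1.0]]
contact_force: [0.3, -0.1, -0.0]
grip_width: 0.087
gripper_force: 0.0
```

drive_tool:
  steps:
    - [0.3,[0,0,0],[0,0,0]]
    - [0.5,[0,0,0],[0,0,0]]
    - [0.6,[0,0,0],[0,0,0]]
    - [0.8,[0,0,0],[0,0,0]]
    - [1,[0,0,0],[0,0,0]]
    - [1,[0,0,0],[0,0,0]]
    - [1,[0,0,0],[0,0,0]]
    - [1,[0,0,0],[0,0,0]]
    - [1,[0,0,0],[0,0,0]]

```text
time: 23.47
position: [0.5268, 0.2631, 0.1188]
tool_rot: [[0.99, -0.138, 0.0], [-0.138, -0.99, 0.0], [0.0, -0.0, -1.0]]
contact_force: [0.3, 1.3, 1.2]
grip_width: 0.0352
gripper_force: 3.8
```

drive_tool:
  steps:
    - [1,[0,0,0],[0,0,0]]
    - [1,[0,0,0],[0,0,0]]
    - [1,[0,0,0],[0,0,0]]
    - [1,[0,0,0],[0,0,0]]

```text
time: 23.8
position: [0.5269, 0.2631, 0.1191]
tool_rot: [[0.99, -0.138, 0.0], [-0.138, -0.99, -0.0], [0.0, 0.0, -1.0]]
contact_force: [-1.5, 0.2, 5.3]
grip_width: 0.0298
gripper_force: 30.0
```

The width is the same 29.8 mm as with the spacer. I'll lift above the pot and check the blade ends and floor by colour.

drive_tool:
  steps:
    - [1,[0,0,-0.1],[0,0,0]]
    - [1,[0,0,-0.2],[0,0,0]]
    - [1,[0,0,-0.3],[0,0,0]]
    - [1,[0,0,-0.3],[0,0,0]]
    - [1,[0,0,-0.3],[0,0,0]]
    - [1,[0,0,-0.3],[0,0,0]]
    - [1,[0,0,-0.3],[0,0,0]]
    - [1,[0,0,-0.3],[0,0,0]]
    - [1,[0,0,-0.3],[0,0,0]]
    - [1,[0,0,-0.3],[0,0,0]]
    - [1,[0,0,-0.3],[0,0,0]]
    - [1,[0,0,-0.3],[0,0,0]]
    - [1,[0,0,-0.3],[0,0,0]]
    - [1,[0,0,-0.3],[0,0,0]]
    - [1,[0,0,-0.1],[0,0,0]]
    - [1,[0,0,0],[0,0,0]]
    - [1,[0,0,0],[0,0,0]]

```text
time: 25.22
position: [0.5267, 0.2629, 0.2386]
tool_rot: [[0.99, -0.138, -0.0], [-0.138, -0.99, -0.0], [-0.0, 0.0, -1.0]]
contact_force: [0.2, -0.2, -2.2]
grip_width: 0.0292
gripper_force: 30.0
```

```bash
python3 - <<'E'
from h import *
s=readout.state();p=np.array(s["position"]);print(s["time"],p,s["grip_width"])
a=optics.read_camera("scene");cv2.imwrite("pics/lift2.png",a["img"])
# plate underside z = TCP-.0235 ; blade ends 80 lower, spacer bottom ~85 lower
zu=p[2]-.0235
yax=np.array(s["tool_rot"])[:,1]
for dz in(-.03,-.05,-.06,-.065,-.07,-.075,-.08,-.085,-.09):
    row=[]
    for y in np.arange(-.02,.0201,.004):
        u=proj(a,p*[1,1,0]+yax*y+[0,0,zu+dz]);q=a["img"][int(round(u[1])),int(round(u[0]))].astype(int);row.append(f"{int(q.mean()):3d}/{q[2]-q[0]:2d}")
    print(dz,u.round(),row)
# same on earlier crop c4 (scale 2.8, origin 310,110) with p=(.5245,.2661,.2379)
c=cv2.imread("pics/c4.png");p=np.array([.5245,.2661,.2379]);zu=p[2]-.0235
print("c4")
for dz in(-.03,-.05,-.06,-.065,-.07,-.075,-.08,-.085,-.09):
    row=[]
    for y in np.arange(-.02,.0201,.004):
        u=(proj(a,p*[1,1,0]+yax*y+[0,0,zu+dz])-[310,110])*2.8;q=c[int(round(u[1])),int(round(u[0]))].astype(int);row.append(f"{int(q.mean()):3d}/{q[2]-q[0]:2d}")
    print(dz,u.round(),row)
E
```

```text
25.2167 [0.52671183 0.26293025 0.23861117] 0.029208845663302865
-0.03 [394. 203.] ['103/ 1', '103/ 2', ' 99/ 2', ' 97/-6', ' 99/-5', ' 96/-4', ' 96/-5', '100/ 2', '103/ 3', ' 99/ 1', ' 94/-2']
-0.05 [391. 212.] ['100/ 0', '105/ 4', '100/ 3', ' 95/-3', ' 96/-3', ' 99/-5', ' 96/-6', ' 99/ 1', '101/ 3', '100/ 3', ' 93/-4']
-0.06 [390. 217.] [' 99/-1', '102/ 1', '101/ 2', '106/ 1', '107/ 3', '105/-1', '101/-2', '101/ 0', '104/ 2', ' 99/ 2', ' 97/-7']
-0.065 [389. 219.] [' 99/-3', '103/ 1', ' 99/ 3', ' 98/ 1', '104/ 3', '107/ 1', '109/ 2', '103/ 2', '103/ 2', ' 96/ 1', ' 94/-4']
-0.07 [389. 221.] [' 96/-1', '104/ 2', ' 98/ 3', ' 93/ 2', '102/ 2', '103/ 2', '107/ 4', '104/ 5', '104/ 4', ' 99/ 1', ' 96/-4']
-0.075 [388. 223.] ['138/ 0', '103/ 3', '101/ 2', '102/ 4', '104/ 2', '105/ 3', '110/ 1', '103/ 2', '101/ 4', ' 99/ 1', ' 96/-4']
-0.08 [387. 225.] ['124/ 2', '105/ 3', '101/ 1', '107/ 1', '108/ 3', '107/ 3', '108/ 3', '107/ 3', ' 98/ 3', '100/ 1', ' 90/-4']
-0.085 [387. 227.] [' 97/ 5', '103/ 3', '100/ 4', '107/ 5', '109/ 3', '104/ 2', '100/ 3', ' 95/ 4', '100/ 3', '111/ 3', ' 94/-3']
-
[... 594 characters left out ...]
4', '109/ 4', '105/ 5', '105/ 5', '100/ 3', ' 93/-4']
-0.07 [227. 312.] ['100/ 1', '103/ 2', '101/ 3', '100/ 3', '103/ 3', '106/ 3', '108/ 3', '107/ 2', '102/ 3', ' 99/ 2', ' 95/-4']
-0.075 [225. 318.] ['117/ 1', '102/ 3', '101/ 4', '108/ 3', '106/ 3', '109/ 3', '107/ 2', '106/ 3', '100/ 4', '100/ 2', ' 95/-3']
-0.08 [223. 324.] ['159/ 3', '106/ 2', ' 99/ 1', '108/ 4', '108/ 4', '107/ 4', '106/ 3', ' 97/ 1', ' 98/ 5', ' 99/ 0', ' 96/-4']
-0.085 [221. 330.] ['101/ 3', '105/ 3', ' 99/ 3', '108/ 3', '108/ 5', '107/ 4', '101/ 1', ' 97/ 1', ' 98/ 3', ' 99/ 2', ' 95/-5']
-0.09 [220. 336.] [' 99/ 3', '101/ 2', '103/ 3', '107/ 3', '109/ 4', '106/ 0', '100/ 4', ' 93/ 1', '118/ 1', '140/ 3', '131/ 2']
```

The profile shows steel between the blade ends again, so the spacer had been between them in the pot. I'll compare its height in the tongs now with the first grip. If it's 5 mm lower now, it had been lying on the pot's floor.

```bash
python3 - <<'E'
from h import *
s=readout.state();p1=np.array(s["position"]);yax=np.array(s["tool_rot"])[:,1]
a=optics.read_camera("scene");now=cv2.resize(a["img"][110:320,310:490],None,fx=2.8,fy=2.8,interpolation=2)
c=cv2.imread("pics/c4.png");c3=cv2.imread("pics/c3.png")
for n,im,p,o,k in(("c3",c3,np.array([.5054,-.0219,.2381]),(200,70),3.6),("c4",c,np.array([.5245,.2661,.2379]),(310,110),2.8),("now",now,p1,(310,110),2.8)):
    print(n)
    for y in(-.003,0,.003):
        r=[]
        for dz in np.arange(-.048,-.112,-.002):
            u=(proj(a,p*[1,1,0]+yax*y+[0,0,p[2]-.0235+dz])-o)*k
            q=im[int(u[1])-1:int(u[1])+2,int(u[0])-1:int(u[0])+2].reshape(-1,3).mean(0);r.append(f"{q.mean():.0f}/{q[2]-q[0]:.0f}")
        print(y," ".join(r))
E
```

```text
c3
-0.003 61/-2 62/-2 64/-2 71/-2 81/-0 93/3 104/3 106/3 107/4 107/3 106/3 105/2 106/3 107/4 108/4 107/5 106/4 106/2 106/2 106/2 107/3 106/4 104/4 95/4 78/4 61/6 54/8 50/6 52/4 52/2 51/4 51/6
0 75/1 74/-0 74/-2 74/-0 79/1 91/1 102/2 106/4 107/4 106/3 106/3 105/3 105/2 108/2 108/3 108/3 108/4 106/4 107/3 106/2 106/3 106/4 106/4 105/3 95/2 75/3 57/5 48/5 47/3 51/3 54/4 52/5
0.003 93/3 94/2 94/3 95/3 96/3 95/2 98/1 104/1 107/2 106/3 105/3 105/5 105/3 104/0 106/2 109/3 108/4 107/3 106/4 105/5 105/4 105/4 106/4 105/5 99/4 87/4 68/5 57/4 50/2 50/2 49/6 50/6
c4
-0.003 96/-6 97/-3 98/-2 98/-2 102/0 106/1 107/1 107/3 106/2 104/1 104/2 105/3 104/3 105/3 108/4 110/3 109/3 108/2 108/2 107/3 107/4 107/4 105/2 105/2 106/3 106/5 105/5 106/4 106/4 105/4 106/2 106/2
0 96/-4 96/-4 97/-4 97/-4 103/-1 108/0 109/2 108/2 108/4 109/4 109/3 107/3 106/2 108/2 109/3 108/3 108/3 106/3 106/3 105/3 104/2 106/1 105/3 105/4 105/4 105/2 104/3 107/3 108/1 108/1 108/2 105/1
0.003 97/-5 96/-5 97/-4 96/-5 97/-3 102/1 109/2 111/3 110/4 109/3 109/3 108/3 107/3 107/2 108/2 108/3 107/2 105/2 103/2 102/1 100/3 102/3 102/4 102/3 102/3 104/3 107/3 108/3 109/3 108/2 107/2 107/2
now
-0.003 97/-4 97/-5 96/-5 96/-4 99/-4 102/-2 105/-0 109/3 108/4 106/0 106/1 106/3 104/2 104/2 105/3 105/3 108/3 110/2 110/2 107/2 106/3 105/3 105/2 107/2 107/3 108/4 107/2 105/1 106/2 107/2 107/2 107/1
0 97/-5 96/-6 96/-4 96/-4 96/-3 98/-2 104/-1 108/1 110/3 108/3 107/3 108/3 107/2 107/0 107/1 108/2 109/2 107/2 106/4 106/3 105/4 106/3 106/1 105/2 104/2 105/2 106/3 106/3 108/2 107/3 106/2 107/3
0.003 97/-4 98/-4 98/-4 97/-3 97/-4 96/-4 98/-2 103/0 109/1 110/1 109/1 109/2 108/2 109/1 109/2 107/3 107/3 107/4 107/4 105/3 104/2 103/1 103/2 103/3 102/3 102/2 103/2 107/4 109/2 109/3 113/3 112/3
```

Between the blades the spacer now sits about 3–4 mm lower than in the first grip. That means it had dropped onto the pot's floor between the blades, and the release worked. I'll put it back the same way, now with its underside almost at the floor.

drive_tool:
  steps:
    - [1,[-0.04,-0.06,0.15],[0,0,0]]
    - [1,[0,0,0.25],[0,0,0]]
    - [1,[0,0,0.25],[0,0,0]]
    - [1,[0,0,0.25],[0,0,0]]
    - [1,[0,0,0.25],[0,0,0]]
    - [1,[0,0,0.25],[0,0,0]]
    - [1,[0,0,0.25],[0,0,0]]
    - [1,[0,0,0.25],[0,0,0]]
    - [1,[0,0,0.25],[0,0,0]]
    - [1,[0,0,0.25],[0,0,0]]
    - [1,[0,0,0.25],[0,0,0]]
    - [1,[0,0,0.25],[0,0,0]]
    - [1,[0,0,0.25],[0,0,0]]
    - [1,[0,0,0.25],[0,0,0]]
    - [1,[0,0,0.25],[0,0,0]]
    - [1,[0,0,0.15],[0,0,0]]
    - [1,[0,0,0.08],[0,0,0]]
    - [1,[0,0,0.04],[0,0,0]]
    - [1,[0,0,0],[0,0,0]]
    - [1,[0,0,0],[0,0,0]]

```text
time: 26.98
position: [0.5261, 0.2651, 0.1214]
tool_rot: [[0.99, -0.138, 0.001], [-0.138, -0.99, 0.0], [0.001, -0.0, -1.0]]
contact_force: [0.4, 0.1, -3.1]
grip_width: 0.029
gripper_force: 30.0
```

drive_tool:
  steps:
    - [1,[0,0,0.04],[0,0,0]]
    - [1,[0,0,0.03],[0,0,0]]
    - [1,[0,0,0.02],[0,0,0]]
    - [1,[0,0,0],[0,0,0]]
    - [1,[0,0,0],[0,0,0]]

```text
time: 27.4
position: [0.5261, 0.2651, 0.1191]
tool_rot: [[0.99, -0.138, 0.001], [-0.138, -0.99, -0.0], [0.001, -0.0, -1.0]]
contact_force: [-1.2, -1.4, 3.0]
grip_width: 0.0291
gripper_force: 30.0
```

Seated again, with an upward force of 3.0 N. I'll release and go up.

drive_tool:
  steps:
    - [0.62,[0,0,0],[0,0,0]]
    - [0.58,[0,0,0],[0,0,0]]
    - [0.55,[0,0,0],[0,0,0]]
    - [0.5,[0,0,0],[0,0,0]]
    - [0.45,[0,0,0],[0,0,0]]
    - [0.4,[0,0,0],[0,0,0]]
    - [0.3,[0,0,0],[0,0,0]]
    - [0.2,[0,0,0],[0,0,0]]
    - [0.1,[0,0,0],[0,0,0]]
    - [0,[0,0,0],[0,0,0]]
    - [0,[0,0,0],[0,0,0]]
    - [0,[0,0,0],[0,0,0]]
    - [0,[0,0,0],[0,0,0]]

```text
time: 28.48
position: [0.5258, 0.2649, 0.1183]
tool_rot: [[0.99, -0.138, -0.0], [-0.138, -0.99, -0.0], [-0.0, 0.0, -1.0]]
contact_force: [0.0, -1.0, 0.1]
grip_width: 0.0851
gripper_force: 0.0
```

drive_tool:
  steps:
    - [0,[0,0,-0.15],[0,0,0]]
    - [0,[0,0,-0.3],[0,0,0]]
    - [0,[0,0,-0.5],[0,0,0]]
    - [0,[0,0,-0.5],[0,0,0]]
    - [0,[0,0,-0.5],[0,0,0]]
    - [0,[0,0,-0.5],[0,0,0]]
    - [0,[0,0,-0.5],[0,0,0]]
    - [0,[0,0,-0.5],[0,0,0]]
    - [0,[0,0,-0.3],[0,0,0]]
    - [0,[0,0,0],[0,0,0]]
    - [0,[0,0,0],[0,0,0]]
    - [0,[0,0,0],[0,0,0]]

```text
time: 29.48
position: [0.5255, 0.2646, 0.2302]
tool_rot: [[0.99, -0.138, -0.001], [-0.138, -0.99, -0.001], [-0.001, 0.001, -1.0]]
contact_force: [0.4, -0.6, 0.0]
grip_width: 0.0868
gripper_force: 0.0
```

```bash
python3 - <<'E'
from h import *
import pickle
snap(9);V=[pickle.load(open("s9.pkl","rb")),pickle.load(open("w1.pkl","rb"))]
# same relative viewpoint: pot now vs pocket at first; sample line through spacer centre along x at its top and through hole
for c,(cx,cy,zt) in zip(V,((.526,.265,.026),(.506,-.021,.030))):
  for y in(-.008,0,.008):
    r=[]
    for x in np.arange(-.03,.031,.004):
        u=proj(c,[cx+x,cy+y,zt]);q=c["img"][int(round(u[1])),int(round(u[0]))].astype(int);r.append(f"{int(q.mean()):3d}/{q[2]-q[0]:2d}")
    print(y,r)
c=V[0];g=c["img"]
u=proj(c,[.526,.265,.1]);x,y=u.astype(int)
m=(g[y-60:y+60,x-90:x+90].min(2)>200).astype(np.uint8)
k=max(cv2.findContours(m,0,1)[0],key=cv2.contourArea)[:,0]+[x-90,y-60]
print("plate",cv2.minAreaRect(cast(c,k,.104).astype(np.float32)))
E
```

```text
9 29.4833 [0.525 0.265 0.23 ] [0.601 0.254 0.393]
-0.008 ['151/10', ' 86/ 1', ' 85/ 0', ' 86/ 1', ' 86/ 0', ' 85/ 1', ' 86/ 1', '195/12', '189/14', '194/12', '169/11', ' 86/ 0', ' 86/-1', ' 86/-1', ' 85/-2', '163/ 9']
0 ['151/12', '121/ 6', '137/11', '137/11', '193/14', '193/12', '193/12', '197/14', '191/12', '192/13', '192/13', ' 84/-1', ' 83/-1', ' 84/-1', ' 83/-2', '151/ 9']
0.008 ['157/11', ' 88/ 1', ' 87/ 2', ' 86/ 2', ' 84/ 1', ' 85/ 1', ' 84/-1', '117/ 7', '194/13', '191/14', '193/13', '136/ 9', ' 83/-1', ' 85/-3', ' 84/-3', '142/ 7']
-0.008 ['154/ 9', ' 68/ 8', ' 80/11', '160/24', ' 81/12', ' 80/11', '255/ 0', '197/16', '192/14', '192/13', '196/13', '139/11', ' 80/13', ' 81/13', ' 81/12', ' 80/11']
0 ['158/11', '136/ 8', '140/10', '141/11', '195/13', '196/15', '195/12', '175/12', '196/13', '193/15', '197/15', '159/12', '113/10', ' 81/12', ' 81/11', ' 82/10']
0.008 ['160/10', '124/11', ' 78/12', ' 80/12', ' 81/12', ' 81/11', '141/10', '179/ 8', '197/14', '195/14', '198/12', '191/14', ' 81/11', ' 80/12', ' 81/12', ' 82/10']
plate ((0.5326998233795166, 0.3106706142425537), (0.02674327790737152, 0.047902632504701614), 82.08386993408203)
```

```bash
python3 - <<'E'
from h import *
a=optics.read_camera("scene")
p=np.array([.5267,.2629,.2386])
d=np.array([-.5857,-.4609]);d/=np.hypot(*d)
for dz in(-.056,-.06,-.07,-.08,-.09):print(dz,proj(a,[p[0],p[1],p[2]-.0235+dz]).round(1))
for r in(.038,.043):print("far rim",r,proj(a,[.525+d[0]*r,.2655+d[1]*r,.096]).round(1))
im=cv2.imread("pics/lift2.png").astype(int)
# horizontal rows across blades: R-B and brightness, from lift2
u=proj(a,[p[0],p[1],p[2]-.0235-.06])
for v in range(int(u[1])-12,int(u[1])+26,3):
    q=im[v,int(u[0])-16:int(u[0])+17];print(v,int(u[0])-16," ".join(f"{int(x.mean())}" for x in q[::2]),"|"," ".join(f"{x[2]-x[0]}" for x in q[::2]))
E
```

```text
-0.056 [401.5 221.5]
-0.06 [400.9 223.2]
-0.07 [399.5 227.6]
-0.08 [398.2 231.8]
-0.09 [396.8 236. ]
far rim 0.038 [389.3 230.8]
far rim 0.043 [388.5 228.7]
211 384 93 98 96 96 96 101 105 101 101 96 98 100 99 96 96 103 108 | -4 -2 -6 -6 -3 2 3 1 0 -4 -6 -5 -5 -5 0 2 2
214 384 95 95 93 93 96 102 102 105 95 94 95 96 97 97 99 101 100 | -5 -6 -5 -3 -2 5 3 2 -3 -3 -5 -2 -5 -3 2 4 3
217 384 96 94 97 97 100 103 102 101 96 94 98 97 96 97 101 102 104 | -3 -1 -5 -7 -1 3 4 1 -6 -5 -6 -5 -3 0 3 0 0
220 384 98 95 96 95 100 100 101 96 95 96 95 95 96 100 100 103 99 | -3 -6 -3 -3 2 2 2 -4 -3 -6 -5 -4 -3 1 3 4 0
223 384 96 96 96 99 100 101 103 107 105 102 99 98 96 102 104 104 96 | -4 -3 -4 3 2 2 2 1 3 -1 -5 -4 1 2 3 4 -2
226 384 95 96 97 103 101 106 105 109 108 105 105 100 99 104 104 97 99 | -4 -6 -4 2 4 2 3 1 2 4 3 1 3 0 2 -2 -5
229 384 100 106 110 104 97 107 106 107 102 102 95 98 101 102 102 97 96 | -4 -2 2 5 1 3 2 3 3 2 2 3 2 1 -1 -5 -5
232 384 160 156 156 127 96 100 105 107 104 103 99 98 105 100 99 97 99 | 5 3 5 1 0 1 5 3 2 4 2 3 4 1 -3 -3 -4
235 384 117 119 114 99 97 100 107 107 109 109 101 104 103 111 99 98 95 | 2 3 5 4 2 3 3 1 3 1 2 4 3 0 -5 -5 -5
238 384 116 116 115 112 105 100 105 108 110 107 100 104 108 148 158 123 96 | 3 3 3 5 2 3 -1 2 3 4 4 4 3 4 4 -1 -4
241 384 116 118 115 113 113 108 106 107 107 106 105 104 101 101 111 154 142 | 5 2 2 4 5 5 1 3 3 4 3 2 4 1 3 3 2
244 384 115 115 114 112 111 108 106 106 105 106 99 101 100 99 98 95 136 | 5 5 3 5 3 3 3 2 3 2 3 4 1 3 1 2 4
247 384 114 114 113 113 108 102 106 108 110 102 101 101 98 98 94 90 93 | 3 3 4 2 2 1 3 3 2 2 2 1 5 3 3 3 2
```

```bash
python3 - <<'E'
from h import *
b=optics.read_camera("top");im=b["img"].astype(int)
def show(c,im,cx,cy,z,R=.03):
    for x in np.arange(R,-R-.001,-.006):
        r=[]
        for y in np.arange(R,-R-.001,-.006):
            u=proj(c,[cx+x,cy+y,z]);q=im[int(round(u[1])),int(round(u[0]))];r.append(f"{int(q.mean()):3d}/{q[2]-q[0]:2d}")
        print(f"{x*1000:4.0f}"," ".join(r))
print("cam",(-b["R"].T@b["t"]).round(3));show(b,im,.507,-.021,.03)
import pickle
c=pickle.load(open("s9.pkl","rb"));I=c["img"].astype(int)
print("pot fine x profile at y=-10,-6,6,10 (z .026), x from -20 to 24 step 2")
for y in(-.014,-.010,-.006,.006,.010,.014):
    print(y," ".join(str(int(I[tuple(np.round(proj(c,[.526+x,.265+y,.026])).astype(int)[::-1])].mean())) for x in np.arange(-.02,.025,.002)))
w=pickle.load(open("w1.pkl","rb"));I=w["img"].astype(int);print("pocket at start")
for y in(-.014,-.010,-.006,.006,.010,.014):
    print(y," ".join(str(int(I[tuple(np.round(proj(w,[.506+x,-.021+y,.030])).astype(int)[::-1])].mean())) for x in np.arange(-.02,.025,.002)))
E
```

```text
cam [0.437 0.004 0.834]
  30 112/13 115/14 111/16  32/ 1  33/ 3  34/ 5  34/ 4  37/ 0  36/ 4 107/13 113/12
  24 116/10  73/ 8  30/ 5  34/ 2  43/ 5  76/ 8  93/11  38/ 4  34/ 5  44/ 6 116/14
  18 116/13  25/ 2  42/ 5  48/ 6 111/13 116/11 112/14 117/12  84/ 9  36/ 4  63/ 8
  12 100/12  45/ 3  54/ 5  73/ 8 113/12 116/13 114/11 112/14 114/12  81/ 8  34/ 4
   6  67/10  50/ 4  50/ 3  77/ 9 114/12 114/13 112/11 111/11 112/13 112/14  35/ 6
   0  75/12  52/ 5  52/ 5 120/13 117/11 112/13 113/14 110/10 109/14 113/12  42/ 3
  -6  98/12  51/ 5  48/ 6 113/16 111/14 112/13 114/15 111/17 111/12 112/12  52/ 5
 -12 118/13  50/ 4  52/ 4  71/ 6 116/12 117/10 114/10 110/12 112/11 114/12  41/ 4
 -18 118/14 104/12  50/ 7  53/ 7 114/10 116/14 116/12 114/15 113/12  94/ 9  97/13
 -24 117/ 8 119/15  70/ 7  49/ 6  51/ 6 120/12 118/14 115/12 108/12 116/11 115/ 9
 -30 117/12 120/10 118/13 117/12 109/14  78/12  90/12 114/12 113/11 117/13 112/11
pot fine x profile at y=-10,-6,6,10 (z .026), x from -20 to 24 step 2
-0.014 85 85 86 86 86 84 85 119 193 193 189 188 189 193 192 170 82 82 83 83 82 83 84
-0.01 87 86 85 84 8
[... 242 characters left out ...]
88 87 86 86 85 86 85 87 86 120 195 195 191 191 194 193 193 137 83 83 83 84 85
0.014 85 85 84 83 82 84 83 83 83 119 195 196 193 191 191 195 193 169 81 81 82 81 81
pocket at start
-0.014 111 160 161 81 81 81 79 79 118 198 197 192 191 196 195 195 158 81 79 77 79 83 80
-0.01 161 161 161 87 80 81 79 170 172 199 197 193 192 197 198 196 187 136 80 81 77 79 78
-0.006 80 159 160 158 81 90 177 255 141 199 199 194 195 193 196 196 187 141 140 79 73 80 81
0.006 86 89 88 92 82 79 94 176 180 176 200 199 194 196 194 198 196 190 82 81 82 79 81
0.01 81 81 80 81 82 82 82 82 84 159 161 199 196 195 194 198 197 190 100 82 77 81 83
0.014 71 80 82 81 80 80 83 82 80 82 113 199 199 196 193 196 197 190 161 82 70 82 81
```

```bash
python3 - <<'E'
from h import *
import pickle
V={n:pickle.load(open(f"s{n}.pkl","rb")) for n in(1,2,3,4,9)}
w=V[2]
V["f3"]=dict(img=cv2.imread("pics/full3.png"),mtx=w["mtx"],R=w["R"],t=-w["R"]@np.array([.462,.258,.421]))
V["f4"]=dict(img=cv2.imread("pics/full4.png"),mtx=w["mtx"],R=w["R"],t=-w["R"]@np.array([.537,.158,.421]))
# sanity: does the mapping hold? reproject pot rim circle & table floor appearance: '.' floor, 's' steel, 'W' white, '#' dark
ax=np.arange(36,-37,-3)/1000
for n in(9,2,"f3",3):
    c=V[n];I=c["img"].astype(int);print(n,"cam",(-c["R"].T@c["t"]).round(3))
    for x in ax:
        r=""
        for y in ax:
            u=np.round(proj(c,[.526+x,.265+y,.016])).astype(int);q=I[u[1],u[0]];d=q[2]-q[0];b=q.mean()
            r+="W" if b>240 else "#" if b<78 else "." if d<=5 and b<185 else "s" if d>=7 else "?"
        print(f"{x*1000:4.0f} {r}")
E
```

```text
9 cam [0.601 0.254 0.393]
  36 ......?s..?.?.?ss..?s....
  33 ....sss?sss?ssss?.?s.....
  30 ...sss?sssssssssssss..?..
  27 ..ssss..........sssss?.?.
  24 ssss..............?ssss..
  21 ss..................ssss.
  18 s.....................sss
  15 sssss..................ss
  12 ssssssssssss............s
   9 ssssssssssssssss?ss.....s
   6 sssssssssssssssssssssssss
   3 sssssssssssssssssssssssss
   0 ?ssssssssssssssssssssssss
  -3 ..sss?s?sssssssssssssssss
  -6 .ssss?.....sss?ssssssssss
  -9 .##ss......ss?.....ssssss
 -12 ###ss......sss.....ssss..
 -15 ##sss.....sss......?sss..
 -18 ##sss.....sss.....sss##..
 -21 #sss......sss.....sss##..
 -24 #ss?......sss.....sss##..
 -27 ssss......ss?.....sss?##.
 -30 sssssssss.ss......sss###s
 -33 ssssssssssssssss..sss.##s
 -36 sssssssssssssssss?ssss##s
2 cam [0.493 0.245 0.421]
  36 WWWWWWWWWWWWWWWWWWWWWWWWW
  33 WssWWWWWWWWWWWWWWWWWWsWWW
  30 WssssWsssWWWWWWWWWWWs.sWW
  27 sWWWWWsssssWWWWWWWWWs.sWW
  24 ssWWWWWWWWWsWWssssWW#.sWs
  21 Wssssssss?W?WWWWWssW....s
  18 ssssWWWsssssssssssss.ss..
  15 ?sssssssWsWWWWsssssss.?..
  12 sssssssssssssssWssWs
[... 1404 characters left out ...]
................ss
  27 WWWWWWW.s..............ss
  24 WWWWWWWWWWWWWW..........s
  21 WWWWWWWWWWWWWWWWWWWWW?...
  18 WWWWWWWWWWWWWWWWWWWWWWWWW
  15 WsssssssWWsWWWWWWWWWWWWWW
  12 W.....ssssssWssWssWssWsss
   9 W.....s?.....ssssssssssss
   6 s.....ss##s.....sss.sssss
   3 ?....sss###s....sss...ss.
   0 .....sss####s...sss...sss
  -3 .....s?####.ss..ss?...sss
  -6 .....ss####sss..ss....sss
  -9 .....ss####?sssssss..?s.s
 -12 ......s####ssssssssssssss
 -15 ......s####ssssssssssssss
 -18 s.....#####ssssssssssssss
 -21 ssssss?####ssssssssssssss
 -24 sssssss####ss.?ssssssssss
 -27 ssssssss###ssssssssss?sss
 -30 ssssssss##sssssssssssssss
 -33 sssssssss#sssssssssssssss
 -36 .ssssssssssssssssssssssss
```

Colour maps from four viewpoints show no spacer on the open floor, yet the lifted picture shows it between the blades. I'll settle this by gripping, lifting and moving the tongs aside, so the top camera sees straight into the pot.

drive_tool:
  steps:
    - [0,[0,-0.01,0.5],[0,0,0]]
    - [0,[0,0,0.5],[0,0,0]]
    - [0,[0,0,0.5],[0,0,0]]
    - [0,[0,0,0.5],[0,0,0]]
    - [0,[0,0,0.5],[0,0,0]]
    - [0,[0,0,0.5],[0,0,0]]
    - [0,[0,0,0.4],[0,0,0]]
    - [0,[0,0,0.2],[0,0,0]]
    - [0,[0,0,0.1],[0,0,0]]
    - [0.3,[0,0,0],[0,0,0]]
    - [0.5,[0,0,0],[0,0,0]]
    - [0.6,[0,0,0],[0,0,0]]
    - [0.8,[0,0,0],[0,0,0]]
    - [1,[0,0,0],[0,0,0]]
    - [1,[0,0,0],[0,0,0]]
    - [1,[0,0,0],[0,0,0]]
    - [1,[0,0,0],[0,0,0]]
    - [1,[0,0,0],[0,0,0]]
    - [1,[0,0,0],[0,0,0]]
    - [1,[0,0,0],[0,0,0]]

```text
time: 31.3
position: [0.5261, 0.2652, 0.1205]
tool_rot: [[0.99, -0.138, 0.0], [-0.138, -0.99, -0.0], [0.0, 0.0, -1.0]]
contact_force: [-1.4, -1.7, 5.4]
grip_width: 0.029
gripper_force: 30.0
```

drive_tool:
  steps:
    - [1,[0,0,0],[0,0,0]]
    - [1,[0,0,0],[0,0,0]]
    - [1,[0,0,-0.1],[0,0,0]]
    - [1,[0,0,-0.25],[0,0,0]]
    - [1,[0,0,-0.35],[0,0,0]]
    - [1,[0,0,-0.35],[0,0,0]]
    - [1,[0,0,-0.35],[0,0,0]]
    - [1,[0,0,-0.35],[0,0,0]]
    - [1,[0,0,-0.35],[0,0,0]]
    - [1,[0,0,-0.35],[0,0,0]]
    - [1,[0,0,-0.35],[0,0,0]]
    - [1,[0,0,-0.35],[0,0,0]]
    - [1,[0,0,-0.35],[0,0,0]]
    - [1,[0,0,-0.35],[0,0,0]]
    - [1,[0,0,-0.1],[0,0,0]]
    - [1,[0,0,0],[0,0,0]]

```text
time: 32.63
position: [0.5264, 0.2656, 0.2397]
tool_rot: [[0.99, -0.138, 0.002], [-0.138, -0.99, 0.001], [0.002, -0.001, -1.0]]
contact_force: [0.1, 0.3, -2.4]
grip_width: 0.0289
gripper_force: 30.0
```

drive_tool:
  steps:
    - [1,[0,0.2,0],[0,0,0]]
    - [1,[0,0.45,0],[0,0,0]]
    - [1,[0,0.65,0],[0,0,0]]
    - [1,[0,0.7,0],[0,0,0]]
    - [1,[0,0.7,0],[0,0,0]]
    - [1,[0,0.7,0],[0,0,0]]
    - [1,[0,0.7,0],[0,0,0]]
    - [1,[0,0.7,0],[0,0,0]]
    - [1,[0,0.65,0],[0,0,0]]
    - [1,[0,0.45,0],[0,0,0]]
    - [1,[0,0.2,0],[0,0,0]]
    - [1,[0,0,0],[0,0,0]]

```text
time: 33.63
position: [0.5002, 0.0818, 0.2378]
tool_rot: [[0.99, -0.141, -0.001], [-0.141, -0.99, -0.001], [-0.001, 0.001, -1.0]]
contact_force: [0.4, -0.1, -2.7]
grip_width: 0.0291
gripper_force: 30.0
```

```bash
python3 - <<'E'
from h import *
go([.526,.265,.119],-97.9)
s=readout.state();p=np.array(s["position"]);yax=np.array(s["tool_rot"])[:,1]
a=optics.read_camera("scene");b=optics.read_camera("top");im=b["img"].astype(int)
cv2.imwrite("pics/a8.png",a["img"]);cv2.imwrite("pics/b8.png",b["img"])
print("pot via top z=.026")
for x in np.arange(.036,-.037,-.006):
    r=[]
    for y in np.arange(.036,-.037,-.006):
        q=im[tuple(np.round(proj(b,[.525+x,.2655+y,.026])).astype(int)[::-1])];r.append(f"{int(q.mean()):3d}/{q[2]-q[0]:2d}")
    print(f"{x*1000:4.0f}"," ".join(r))
A=a["img"].astype(int)
print("blade ends via scene")
for dz in np.arange(-.03,-.115,-.006):
    r=[]
    for y in np.arange(-.028,.029,.004):
        q=A[tuple(np.round(proj(a,[p[0]+yax[0]*y,p[1]+yax[1]*y,p[2]-.0235+dz])).astype(int)[::-1])];r.append(f"{int(q.mean()):3d}/{q[2]-q[0]:2d}")
    print(f"{dz:.3f}"," ".join(r))
E
```

```text
t 33.63 p [0.5002 0.0818 0.2378] tyaw -98.12 F [ 0.4 -0.1 -2.7] w 0.0291 gf 29.99939113855362
shift units [-0.007 -6.172  3.951] turn units [ 0.015  0.012 -0.043] q [  25.2    2.3  -38.2  100.6    1.5   77.7 -111.4]
pot via top z=.026
  36 102/44  96/46  98/43  94/42  94/42  92/41  92/41  89/41 105/44  90/40  94/39  90/40  92/43
  30  99/42  97/40  98/42  97/43  94/43  94/42  91/41  94/40  98/41  93/41  95/41  91/41  93/42
  24  97/43  95/44  98/44  96/43  96/41  96/41  94/42  91/43  97/40  93/39  92/42  94/42  89/41
  18 101/45 100/45  97/40  97/43  99/42  96/41  91/40  92/42  82/40  87/39  88/37  87/38  84/36
  12  99/44  95/43  96/41  91/43  91/44  92/41  90/41  89/38  90/40  87/40  89/38  86/42  83/39
   6  95/43 101/44  96/43  93/42  94/41  92/40  97/38  90/37  89/40  88/41  87/41  88/39  86/38
   0  98/42  97/42  96/44  97/45  96/42  93/41  93/41  92/37  91/42  89/38  87/41  88/40  84/36
  -6  97/44  96/42  96/41  95/42  92/41  92/41  93/40  91/38  90/40  89/38  86/40  89/41  91/36
 -12  99/41  96/42  96/42  95/40  94/42  97/42  93/35  89/38  89/39  88/37  87/35  88/41  86/41
 
[... 1383 characters left out ...]
 105/ 3  94/-3  94/-3  94/-4
-0.084  93/-4  92/-3  92/-3  97/ 1 101/ 3 105/ 4 107/ 3 109/ 2 107/ 5 104/ 4 104/ 2  99/ 1  96/ 0  95/-4  98/-4
-0.090  96/-4  91/-4  90/-5  93/-5 102/-1 101/ 4 107/ 2 107/ 6 106/ 0 103/ 2  96/ 2  91/ 0  96/-3  92/-4  93/-5
-0.096  88/-6  91/-4  91/-4  89/-5  94/-5 103/ 0 106/ 4 106/ 3 105/ 2 105/ 1  98/ 2  93/-1  95/-4  97/-6  93/-6
-0.102  90/-5  93/-4  94/-4  92/-4  93/-5  92/-4  96/-1 102/ 0 106/ 2  99/ 2  97/ 2  95/-4  95/-5  92/-5  94/-3
-0.108  93/-5  93/-5  90/-5  91/ 0  92/-4  92/-4  93/-5  95/-3  91/-6  92/-5  94/-7  93/-6  93/-5  96/-5  93/-4
-0.114  92/-2  92/-4  94/-4  93/-4  93/-3  91/-4  91/-4  93/-4  89/-4  91/-4  95/-5  96/-4  95/-5  94/-5  89/-5
```

Against the plain table the spacer is clearly in the tongs. Its lower edge is now about 8 mm further down than in the first grip (-104 against about -96 mm). So each release did drop it onto the pot's floor between the blades, and it was picked up again from there. I'll bring it back, lower it and release.

drive_tool:
  steps:
    - [1,[0,-0.2,0],[0,0,0]]
    - [1,[0,-0.45,0],[0,0,0]]
    - [1,[0,-0.65,0],[0,0,0]]
    - [1,[0,-0.7,0],[0,0,0]]
    - [1,[0,-0.7,0],[0,0,0]]
    - [1,[0,-0.7,0],[0,0,0]]
    - [1,[0,-0.7,0],[0,0,0]]
    - [1,[0,-0.7,0],[0,0,0]]
    - [1,[0,-0.65,0],[0,0,0]]
    - [1,[0,-0.45,0],[0,0,0]]
    - [1,[0,-0.2,0],[0,0,0]]
    - [1,[0,0,0],[0,0,0]]
    - [1,[0,0,0],[0,0,0]]
    - [1,[0,0,0],[0,0,0]]

```text
time: 34.9
position: [0.526, 0.2643, 0.2383]
tool_rot: [[0.99, -0.139, -0.0], [-0.139, -0.99, -0.001], [-0.0, 0.001, -1.0]]
contact_force: [-0.5, -0.5, -2.1]
grip_width: 0.029
gripper_force: 30.0
```

drive_tool:
  steps:
    - [1,[0,0,0.15],[0,0,0]]
    - [1,[0,0,0.3],[0,0,0]]
    - [1,[0,0,0.3],[0,0,0]]
    - [1,[0,0,0.3],[0,0,0]]
    - [1,[0,0,0.3],[0,0,0]]
    - [1,[0,0,0.3],[0,0,0]]
    - [1,[0,0,0.3],[0,0,0]]
    - [1,[0,0,0.3],[0,0,0]]
    - [1,[0,0,0.3],[0,0,0]]
    - [1,[0,0,0.3],[0,0,0]]
    - [1,[0,0,0.3],[0,0,0]]
    - [1,[0,0,0.3],[0,0,0]]
    - [1,[0,0,0.25],[0,0,0]]
    - [1,[0,0,0.1],[0,0,0]]
    - [1,[0,0,0.05],[0,0,0]]
    - [1,[0,0,0],[0,0,0]]
    - [1,[0,0,0],[0,0,0]]

```text
time: 36.32
position: [0.5262, 0.2654, 0.1233]
tool_rot: [[0.99, -0.138, 0.001], [-0.138, -0.99, 0.0], [0.001, -0.0, -1.0]]
contact_force: [0.6, 0.1, -2.3]
grip_width: 0.029
gripper_force: 30.0
```

drive_tool:
  steps:
    - [1,[0,0,0.05],[0,0,0]]
    - [1,[0,0,0.04],[0,0,0]]
    - [1,[0,0,0.03],[0,0,0]]
    - [1,[0,0,0],[0,0,0]]
    - [1,[0,0,0],[0,0,0]]

```text
time: 36.73
position: [0.5263, 0.2654, 0.1205]
tool_rot: [[0.99, -0.138, 0.001], [-0.138, -0.99, -0.0], [0.001, -0.0, -1.0]]
contact_force: [-1.9, -1.5, 5.3]
grip_width: 0.0291
gripper_force: 30.0
```

The plate is on the rim again at the height where I gripped it (0.1205). I'll do the final release and retreat.

drive_tool:
  steps:
    - [0.62,[0,0,0],[0,0,0]]
    - [0.58,[0,0,0],[0,0,0]]
    - [0.55,[0,0,0],[0,0,0]]
    - [0.5,[0,0,0],[0,0,0]]
    - [0.45,[0,0,0],[0,0,0]]
    - [0.4,[0,0,0],[0,0,0]]
    - [0.3,[0,0,0],[0,0,0]]
    - [0.2,[0,0,0],[0,0,0]]
    - [0.1,[0,0,0],[0,0,0]]
    - [0,[0,0,0],[0,0,0]]
    - [0,[0,0,0],[0,0,0]]
    - [0,[0,0,0],[0,0,0]]
    - [0,[0,0,0],[0,0,0]]

```text
time: 37.82
position: [0.5258, 0.2652, 0.1192]
tool_rot: [[0.99, -0.138, -0.0], [-0.138, -0.99, -0.0], [-0.0, 0.0, -1.0]]
contact_force: [1.3, 0.4, -0.1]
grip_width: 0.0853
gripper_force: 0.0
```

drive_tool:
  steps:
    - [0,[0,0,-0.15],[0,0,0]]
    - [0,[0,0,-0.3],[0,0,0]]
    - [0,[0,0,-0.5],[0,0,0]]
    - [0,[0,0,-0.5],[0,0,0]]
    - [0,[0,0,-0.5],[0,0,0]]
    - [0,[0,0,-0.5],[0,0,0]]
    - [0,[0,0,-0.5],[0,0,0]]
    - [0,[0,0,-0.5],[0,0,0]]
    - [0,[0,0,-0.3],[0,0,0]]
    - [0,[0,0,0],[0,0,0]]
    - [0,[0,0,0],[0,0,0]]
    - [0,[0,0,0],[0,0,0]]

```text
time: 38.82
position: [0.5255, 0.2649, 0.2311]
tool_rot: [[0.99, -0.138, -0.001], [-0.138, -0.99, -0.001], [-0.001, 0.001, -1.0]]
contact_force: [0.5, -0.2, -1.5]
grip_width: 0.0869
gripper_force: 0.0
```

```bash
python3 - <<'E'
from h import *
import pickle
snap(11)
c=pickle.load(open("s11.pkl","rb"));o=pickle.load(open("s9.pkl","rb"))
ax=np.arange(36,-37,-3)/1000;I=c["img"].astype(int)
for x in ax:
    r=""
    for y in ax:
        u=np.round(proj(c,[.526+x,.265+y,.016])).astype(int);q=I[u[1],u[0]];d=q[2]-q[0];b=q.mean()
        r+="W" if b>240 else "#" if b<78 else "." if d<=5 and b<185 else "s" if d>=7 else "?"
    print(f"{x*1000:4.0f} {r}")
E
```

```text
11 38.8167 [0.526 0.265 0.231] [0.601 0.254 0.394]
  36 ......?s?....ss?s?.ss....
  33 ....s.s?sss?ssss????.s...
  30 ...?sssss?ssssssssss?.s..
  27 .ssssss........?ssss?s...
  24 sssss.............ssss...
  21 ss..................ssss.
  18 s.....................sss
  15 sssss..................ss
  12 ssssssssssss...........ss
   9 sssssssssssssssssss.....s
   6 sssssssssssssssssssssssss
   3 sssssssssssssssssssssssss
   0 sssssssssssssssssssssssss
  -3 ..sss..ssssssssssssssssss
  -6 ..sss......sss.ssssssssss
  -9 .##ss......ss?......sssss
 -12 .##s?.....sss......sss...
 -15 ##sss.....sss......ss?...
 -18 #?sss.....sss.....?ss##..
 -21 #sss......sss.....sss##..
 -24 #ssss.....ss......sss##..
 -27 ssss......ss.......ss###.
 -30 ssssssssssss......sss###s
 -33 sssssssssssssssss.sss?##s
 -36 sssssssssssssssss.ssss##s
```

The state is the same as after the earlier releases, which the regrip test showed to be right. I'll hand it in.

```bash
python3 -c "
from station import robot
print(robot.sign_off())"
```

```text
the job is handed in; nothing more can be done
None
```

I handed the job in at about 39 s: the tongs stand open in the tall steel pot with their plate on its rim, but I never saw the spacer on the pot's floor, since the open-tongs views showed only bare floor, and I infer it is there because the tongs picked it up again from inside the pot, sitting lower in them, on both regrip checks (two extra lifts, one with the tongs carried about 0.18 m aside over the table and back).

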